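# Fill the swinging honey-jar bar at a market stall

### The arm

A 6-joint arm with a two-finger parallel gripper is mounted at the origin on the work surface. World frame = base frame: x ahead of the robot, y to its left, z up, the work surface at z = 0. Lengths are in m, angles in rad, forces in N, time in s.
With the tool pointing down it reaches from about 0.3 to 0.825 m from the base axis. Payload 5.4 kg.
Tool frame: the origin (TCP) lies on the mounting face of the last link; the fingertips stand 190 mm ahead of it and the grasp point (between the pads) lies 171 mm ahead of it; y points along the fingers, z is the direction in which the jaws open and shut, and the axes are right-handed (so a half turn about y gives the same grasp; the last joint's range is limited). The gripper opens to 92 mm and grips with 3 to 60 N. Pads are 20 mm wide; open, the fingers measure 128 mm over their backs; the gripper's body (75 mm by 189 mm) begins 69 mm behind the grasp point.
Start: joints at [0.949, 0.158, 1.597, -0, 1.386, -0.21], TCP at [0.23, 0.527, 0.405] pointing down, gripper open.
Joint ranges: [-2.91, 2.91], [-0.94, 2.29], [0.18, 2.7], [-1.29, 4.43], [0.17, 2.64], [-3, 3]. Speed limits (rad/s): [2.57, 2.57, 3.14, 3.14, 3.14, 3.14].

### API

Orientations are given as a unit quaternion [w, x, y, z].
In Python, from workcell import sensors, imaging, arm, finder gives the robot as it stands. The module is installed in compiled form; this text tells all that it offers.
- The arm moves only by the tool send_rows, never from a script. Its argument "steps" is a list that holds one entry, the list of rows, each a list of 6 numbers: the shift along the tool's x, y, z normalised to -1 to 1, where 1 is 0.03 m, then the turn, a rotation vector about the tool's x, y, z normalised to -1 to 1, where 1 is 4 degrees. A call has 1 to 12 rows; each row shifts and turns the pose as measured when the row begins, along the tool's axes as they then stand; what a row does not reach is not made up. A row lasts 1/12 s, in which the tool goes at most 41.7 mm and 7.16 degrees, less where a joint would pass 70% of its speed; a pose out of reach is approached as far as the arm can. A call with a number of a shift or a turn outside -1 to 1 is refused whole. A call with a gripper value outside its range is refused whole. "fingers" is the closure in counts, from 0 (fully open) to 255 (shut), set as the call begins (left out, the last holds). The fingers move at their own pace and stop on an object; "grip_force" is the grip in N (left out, the last holds). Time passes only in rows, so rows that do not move let the fingers close. It gives the time, the measured TCP pose, the force and the opening at its end, in the units of the state.
- sensors.read_state(): the state, without advancing time (a new reading comes with each control period).
- imaging.snapshot(name): name is "side" or "top" or "wrist"; returns the picture (384x512x3 uint8, blue, green, red); there is no depth.
- imaging.camera_params(name): a dict with "K" (3x3 intrinsics, pixels), "cam_to_world" (4x4, takes a point from camera to world coordinates). Camera axes: x right, y down, z forward; pixel columns grow to the right and rows downward; lengths in m; the calibration is good to about 2 mm. A picture is of the moment at which its call begins: read the wrist's pose just before it. camera_params takes no time and is no camera call; for the wrist camera it gives the pose at the moment of the call.
- arm.sign_off(): hands the job in, once; it reports no verdict.
Trained networks look in the newest picture that a camera, given by its name, has taken for a name from the list of things; names that differ only in an ending like _2 or _b are one class to them, and where a whole thing is asked for, a point or a joint stands for the part that bears it (a point fixed in the world has none). Each returns a list of dicts, best first, with "p" (0 to 1); they miss things now and then, are a little off and sometimes report something else, mostly with a low value. They report only what shows in the picture. A call takes as long as a camera call.
- finder.look_for(camera, label): "bbox" ([left, top, right, bottom] in pixels, round what is visible of it).
- finder.masks_of(camera, label): "mask" (384x512 bool, what is visible of it) and "bbox" ([left, top, right, bottom] in pixels, round what is visible of it).
The state is a dict: "t": time; "joint_positions": joint angles; "qvel": joint speeds; "joint_efforts": joint torques, N m; "tcp_pos": TCP position; "orientation": TCP orientation; "ft_force": force on the tool from outside, world axes, zero at the start; "moment": the same for the moment, N m; "grip_width": finger opening in m.
Only numpy, scipy, OpenCV 4.12 (cv2) and the standard library are available. Lean on these libraries where they do the work, as an engineer would, in place of code of your own. Each camera call takes 0.05 s, during which the arm holds its last target.

### The job

Fill the swinging display bar: stand the tipped-over honey jar up on the counter and let go of it, then take it by its wooden grip, and hang it and the two standing honey jars by their handles on the three empty double hooks, one jar to a hook. Work from side to side, always onto the side that needs it, so that the bar never tips more than about twelve degrees, and leave it level with all four jars hanging still. Set the jars on without banging them, knock none over, and leave the other things on the counter where they are.

Things in the scene. Friction and masses are not known exactly. Their poses are not given: they have to be found in the camera images.
- rack: the counter display rack, fixed: dark steel base plate 150 x 270 x 14, steel post 224 high, and on it the swinging oak bar. Origin on the counter under the bar's pivot; its x axis points away from the robot, y along the level bar to its left, z up. The pivot axis lies along this x, 185 above the counter.
- bar (a joint): tilt of the bar about its pivot, rad: 0 level, positive with its left (+y) end up, stops at +-0.30. The bar is oak, 460 long, 22 thick, 30 tall, its middle on the pivot (top face 15 above it). A damped spring centres it (about 4 N m per rad): one jar tips it by about 0.08 on an inner hook or 0.16 on an outer one
- hook_l2 (a point): left outer double hook (steel; moves and turns with the bar): where the middle of a hung jar's wooden grip rests, 175 in the bar's y, 60 before the bar's middle (towards the robot), 49 above it. Each double hook is two parallel 5 mm rods, 20 either side of its point in y; they rise from the bar's top, come forward and turn up at the front: tips 19 above and 18 before the point
- hook_l1 (a point): left inner double hook (steel; moves and turns with the bar): where the middle of a hung jar's wooden grip rests, 85 in the bar's y, 60 before the bar's middle (towards the robot), 49 above it. A jar hangs here at the start
- hook_r1 (a point): right inner double hook (steel; moves and turns with the bar): where the middle of a hung jar's wooden grip rests, -85 in the bar's y, 60 before the bar's middle (towards the robot), 49 above it. Nothing lies between the two rods above the bar's top face, which is 34 below the point
- hook_r2 (a point): right outer double hook (steel; moves and turns with the bar): where the middle of a hung jar's wooden grip rests, -175 in the bar's y, 60 before the bar's middle (towards the robot), 49 above it. To hang, a jar comes from the robot side with its top wire just above the tips and the rods between wire and lid, then is lowered some 20 mm onto the rods, one either side of the wooden grip
- jar_a_mid (a point): the tipped-over honey jar, lying on one flat side (its z axis level, the plane of its wire handle upright). This point is on its axis, 72 above its bottom; z points from bottom to lid, y along the top wire of the handle. 0.40 kg, centre of mass 41 above the bottom. Jars a to d are alike: square amber body 66 x 66 x 64 with blank labels, round black lid 58 in diameter with its top 87 above the bottom, 144 tall with the handle
- jar_a_grip (a point): middle of the wooden grip of jar_a's handle, on the jar's axis, 137 above its bottom. The stiff steel wire handle (4 thick, 64 wide, fixed to the neck) rises to a straight top wire, level along the jar's y, with the wooden grip, 14 in diameter and 26 long, on its middle; 50 of free height between lid and wire
- jar_b_mid (a point): a honey jar standing on the counter. This point is on its axis, 72 above its bottom; z points from bottom to lid, y along the top wire of the handle
- jar_b_grip (a point): middle of the wooden grip of jar_b's handle, on the jar's axis, 137 above its bottom; handle as on jar_a
- jar_c_mid (a point): a honey jar standing on the counter, same as jar_b. This point is on its axis, 72 above its bottom; z points from bottom to lid, y along the top wire of the handle
- jar_c_grip (a point): middle of the wooden grip of jar_c's handle, on the jar's axis, 137 above its bottom; handle as on jar_a
- jar_d_mid (a point): the honey jar already hanging on the left inner hook; leave it there. This point is on its axis, 72 above its bottom; z points from bottom to lid, y along the top wire of the handle
- jar_d_grip (a point): middle of the wooden grip of jar_d's handle, on the jar's axis, 137 above its bottom; handle as on jar_a
- preserve_1: bystander: round jar of dark preserve with black lid, no handle, diameter 66, 105 tall; origin at the middle of its underside
- preserve_2: bystander: another such round dark jar
- plate: bystander: white plate, diameter 136, with three orange halves, 31 tall; origin under its centre
- pear: bystander: pear, 74 wide, 83 tall; origin under its centre
- calculator: bystander: flat black pocket calculator 75 x 160 x 13; origin under its centre
- scoop: bystander: steel scoop with wooden handle, 205 long, 32 tall; origin under its middle

How it is judged:
On the way:
1. the tipped-over jar has been stood upright on the counter and let go (angle between jar_a_mid's own z axis and vertical below 0.1 rad and height (world z) of jar_a_mid below 0.082 m and contact force between the fingers and jar_a below 0.05 N and linear speed of jar_a below 0.03 m/s), for 0.2 s.
At the end, for the whole second after the job is handed in: Each of the four double hooks carries one honey jar (the middle of its wooden grip within 27 mm of the hook's resting point, its weight on the rack), all jars upright within 0.2 rad and still (under 0.06 m/s), and the bar level within 0.045 rad (2.6 degrees) ((distance between hook_l2 and jar_a_grip below 0.027 m or distance between hook_l2 and jar_b_grip below 0.027 m or distance between hook_l2 and jar_c_grip below 0.027 m or distance between hook_l2 and jar_d_grip below 0.027 m) and (distance between hook_l1 and jar_a_grip below 0.027 m or distance between hook_l1 and jar_b_grip below 0.027 m or distance between hook_l1 and jar_c_grip below 0.027 m or distance between hook_l1 and jar_d_grip below 0.027 m) and (distance between hook_r1 and jar_a_grip below 0.027 m or distance between hook_r1 and jar_b_grip below 0.027 m or distance between hook_r1 and jar_c_grip below 0.027 m or distance between hook_r1 and jar_d_grip below 0.027 m) and (distance between hook_r2 and jar_a_grip below 0.027 m or distance between hook_r2 and jar_b_grip below 0.027 m or distance between hook_r2 and jar_c_grip below 0.027 m or distance between hook_r2 and jar_d_grip below 0.027 m) and contact force between each of jar_a, jar_b, jar_c, jar_d and rack above 1.5 N and angle between each of jar_a_mid, jar_b_mid, jar_c_mid, jar_d_mid's own z axis and vertical below 0.2 rad and linear speed of each of jar_a, jar_b, jar_c, jar_d below 0.06 m/s and value of joint bar between -0.045 and 0.045 rad); the robot touches nothing.
It fails at once if the bar tipped more than 12.6 degrees (0.22 rad) to either side (value of joint bar above 0.22 rad or value of joint bar below -0.22 rad).
It fails at once if a jar was dropped or banged onto the rack (over 35 N between them) (contact force between any of jar_a, jar_b, jar_c, jar_d and rack above 35 N).
It fails at once if a jar was knocked over (tipped more than 50 degrees: jars b, c and d, which start upright) (angle between any of jar_b_mid, jar_c_mid, jar_d_mid's own z axis and vertical above 0.87 rad).
It fails at once if a bystander was pushed more than 30 mm (distance of any of preserve_1, preserve_2, plate, pear, calculator, scoop from where it was at the start of the episode above 0.03 m).
It also fails if it takes over 72 s, if anything falls off the work surface, if the arm or the gripper's body presses on something with over 40 N, if the wrist force passes 120 N, or if a joint passes its speed limit or range.

## Working session

There is one attempt and no reset: what is moved stays moved. The work goes in short steps, Python scripts to look and compute and a tool call to move; the robot and the scene stay as the last step left them, time stands still between calls to the robot, and variables do not carry over. Pictures are saved under pics/ and viewed, and the job is handed in when it is done.

Besides the shell and the picture viewer there is one more tool, called after ">>>" as a command line: name --argument value ..., lists and objects as JSON in quotes. send_rows: Moves the arm, as the interface text tells. Its arguments: {"type":"object","properties":{"steps":{"type":"array","items":{"type":"array","items":{"type":"array","items":{"type":"number"}}}},"fingers":{"type":"number"},"grip_force":{"type":"number"}},"required":["steps"]}

```bash
mkdir -p pics; python3 - <<'E'
from workcell import sensors, imaging, arm, finder
import cv2
s=sensors.read_state()
for k,v in s.items(): print(k,v)
for n in ["side","top","wrist"]:
    im=imaging.snapshot(n); cv2.imwrite(f"pics/{n}0.png",im)
    p=imaging.camera_params(n); print(n,p)
E
```

```text
t 0.0
joint_positions [ 9.48902966e-01  1.59046085e-01  1.59820950e+00  1.99494758e-05
  1.38617867e+00 -2.10124128e-01]
qvel [ 1.22722677e-03 -9.86102210e-05 -1.22865191e-03  1.43367488e-03
 -7.92273313e-04  3.42135308e-04]
joint_efforts [ 5.45545936e-05 -3.85560608e+01 -3.22114992e+01  7.01417844e-02
  3.75303486e-02 -1.27859357e-04]
tcp_pos [0.23000197 0.526701   0.40373164]
orientation [-0.69157973  0.69276527 -0.14482676  0.14428783]
ft_force [ 0.46672674 -0.97861984 -0.2964492 ]
moment [-0.03177197 -0.03836597  0.06328579]
grip_width 0.0917110998489434
side {'K': array([[474.64474772,   0.        , 253.91440822],
       [  0.        , 474.64474772, 191.8733918 ],
       [  0.        ,   0.        ,   1.        ]]), 'cam_to_world': array([[ 0.99485836, -0.0768205 ,  0.06599582,  0.46118706],
       [-0.09918895, -0.60746322,  0.78813069, -1.18467578],
       [-0.02045456, -0.79062447, -0.61195961,  1.06715097],
       [ 0.        ,  0.        ,  0.        ,  1.        ]])}
top {'K': array([[386.55537982,   0.        , 253.05432944],
       [  0.        , 386.55537982, 187.90159214],
       [  0.        ,   0.        ,   1.        ]]), 'cam_to_world': array([[ 0.00408583, -0.99048306,  0.13757406,  0.4187065 ],
       [-0.99998132, -0.00342147,  0.00506523,  0.01479183],
       [-0.00454632, -0.13759219, -0.99047853,  1.21721385],
       [ 0.        ,  0.        ,  0.        ,  1.        ]])}
wrist {'K': array([[278.99671436,   0.        , 253.57212576],
       [  0.        , 278.99671436, 189.19496933],
       [  0.        ,   0.        ,   1.        ]]), 'cam_to_world': array([[ 0.39943377,  0.88679218,  0.23249147,  0.16355256],
       [ 0.9167599 , -0.38582591, -0.10339074,  0.55584711],
       [-0.00198487,  0.25443662, -0.96708742,  0.38524034],
       [ 0.        ,  0.        ,  0.        ,  1.        ]])}
```

View pics/side0.png

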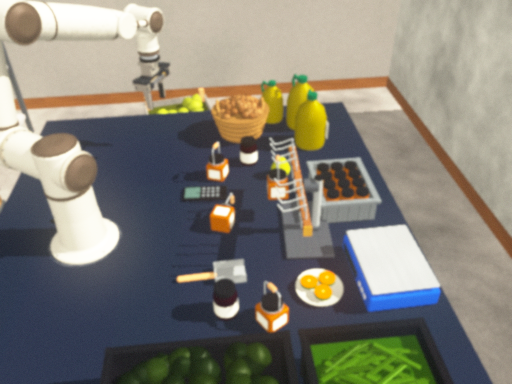

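View pics/top0.png

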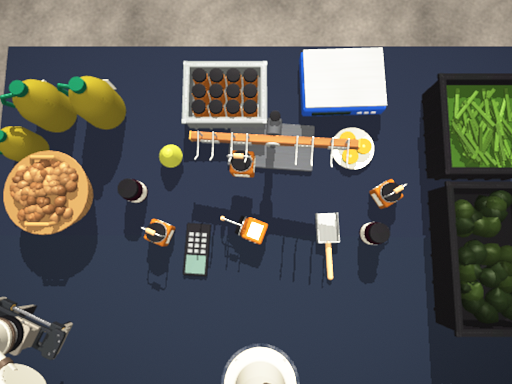

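View pics/wrist0.png

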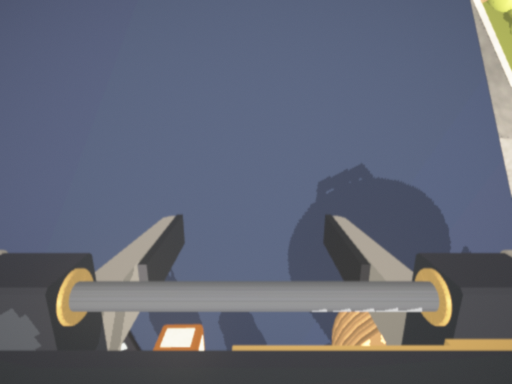

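```bash
cat > h.py <<'E'
import numpy as np, cv2
from scipy.spatial.transform import Rotation as Rot
from workcell import sensors, imaging, arm, finder
def R_of(q): return Rot.from_quat([q[1],q[2],q[3],q[0]]).as_matrix()
def proj(p,P):
    P=np.atleast_2d(P); T=np.linalg.inv(p['cam_to_world']); c=P@T[:3,:3].T+T[:3,3]
    q=c@p['K'].T; return q[:,:2]/q[:,2:]
def ray_z(p,uv,z):
    d=p['cam_to_world'][:3,:3]@np.linalg.inv(p['K'])@np.array([uv[0],uv[1],1.]); o=p['cam_to_world'][:3,3]
    return o+d*(z-o[2])/d[2]
def tri(ps,uvs):
    A=[];b=[]
    for p,uv in zip(ps,uvs):
        d=p['cam_to_world'][:3,:3]@np.linalg.inv(p['K'])@np.array([uv[0],uv[1],1.]); d/=np.linalg.norm(d); o=p['cam_to_world'][:3,3]
        M=np.eye(3)-np.outer(d,d); A.append(M); b.append(M@o)
    return np.linalg.lstsq(np.vstack(A),np.hstack(b),rcond=None)[0]
def crop(im,x0,y0,x1,y1,name,s=5):
    c=cv2.resize(im[y0:y1,x0:x1],None,fx=s,fy=s,interpolation=cv2.INTER_CUBIC); cv2.imwrite(f"pics/{name}.png",c)
E
python3 - <<'E'
from h import *
s=sensors.read_state(); R=R_of(s['orientation']); print(R)
t=cv2.imread('pics/top0.png'); d=cv2.imread('pics/side0.png')
crop(t,130,110,410,290,'t1',2.85); crop(d,170,120,350,340,'s1',2.7)
for lab in ["jar_a_mid","jar_a_grip","rack","hook_l2","preserve_1","pear","plate","scoop"]:
  for c in ["top","side"]:
    print(lab,c,[(np.round(r['bbox']).astype(int).tolist(),round(r['p'],2)) for r in finder.look_for(c,lab)])
print(sensors.read_state()['t'])
E
```

```text
[[ 9.16408843e-01 -8.10914747e-04  4.00242645e-01]
 [-4.00243342e-01 -1.06594590e-03  9.16408278e-01]
 [-3.16491981e-04 -9.99999103e-01 -1.30140548e-03]]
jar_a_mid top [([221, 218, 271, 243], 0.98)]
jar_a_mid side [([211, 193, 236, 231], 0.71)]
jar_a_grip top [([186, 129, 359, 164], 0.17)]
jar_a_grip side [([212, 191, 238, 233], 0.8)]
rack top [([191, 113, 360, 173], 0.59)]
rack side [([274, 138, 335, 261], 0.8)]
hook_l2 top [([189, 129, 362, 164], 0.85), ([314, 213, 341, 279], 0.34)]
hook_l2 side [([271, 140, 312, 240], 0.66)]
preserve_1 top [([115, 182, 146, 203], 0.62), ([358, 219, 391, 242], 0.57)]
preserve_1 side [([241, 136, 257, 167], 0.79), ([272, 141, 310, 234], 0.72), ([213, 282, 237, 321], 0.62)]
pear top [([162, 144, 182, 168], 0.96), ([147, 221, 174, 245], 0.44), ([192, 127, 364, 169], 0.16)]
pear side [([271, 162, 290, 175], 0.65)]
plate top [([333, 125, 374, 170], 0.71), ([372, 180, 404, 212], 0.5)]
plate side [([294, 271, 341, 307], 0.76)]
scoop top [([314, 212, 342, 278], 0.61)]
scoop side [([282, 140, 333, 263], 0.65), ([176, 259, 247, 285], 0.6)]
0.95
```

```bash
ls pics
```

```text
s1.png
side0.png
t1.png
top0.png
wrist0.png
```

View pics/t1.png

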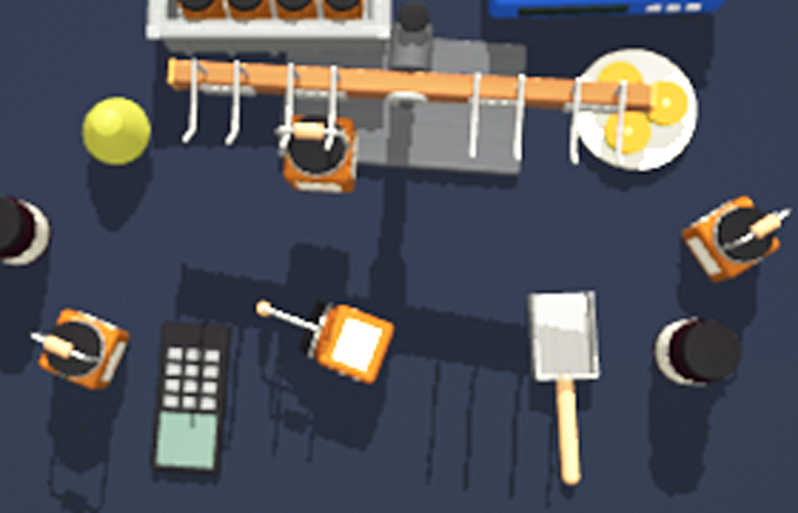

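View pics/s1.png

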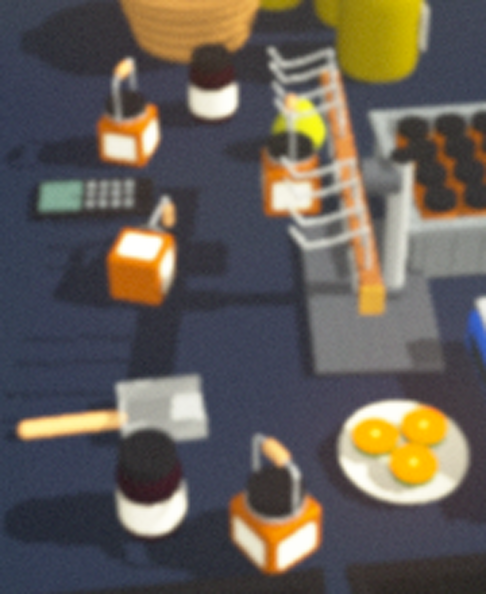

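```bash
python3 - <<'E'
from h import *
t=cv2.imread('pics/top0.png'); d=cv2.imread('pics/side0.png')
def C(im,x,y,w,h,s=9): 
    c=cv2.resize(im[y:y+h,x:x+w],None,fx=s,fy=s,interpolation=cv2.INTER_CUBIC)
    for i in range(0,w,5):
        cv2.line(c,(i*s+s//2,0),(i*s+s//2,5 if i%10 else 12),(255,255,255),1)
    for i in range(0,h,5):
        cv2.line(c,(0,i*s+s//2),(5 if i%10 else 12,i*s+s//2),(255,255,255),1)
    return c
a=C(t,216,210,44+12,40,7);b=C(t,138,215,44,40,7)
c=C(t,366,174,44,40,7)
e=C(t,225,140,40,40,7)
row1=np.hstack([a,b]);row2=np.hstack([c,e]); w=max(row1.shape[1],row2.shape[1])
pad=lambda r:np.hstack([r,np.zeros((r.shape[0],w-r.shape[1],3),np.uint8)])
cv2.imwrite('pics/tj.png',np.vstack([pad(row1),pad(row2)]))
a=C(d,206,190,40,45,7);b=C(d,203,138,30,45,7)
c=C(d,252,277,44,58,7);e=C(d,262,145,40,58,7)
row1=np.hstack([a,b]);row2=np.hstack([c,e]); w=max(row1.shape[1],row2.shape[1])
cv2.imwrite('pics/sj.png',np.vstack([pad(row1),pad(row2)])[:,:800])
# rack crops
cv2.imwrite('pics/tr.png',C(t,183,108,190,70,4)); cv2.imwrite('pics/sr.png',C(d,262,132,80,135,4))
E
```

```text
(no output)
```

View pics/tj.png

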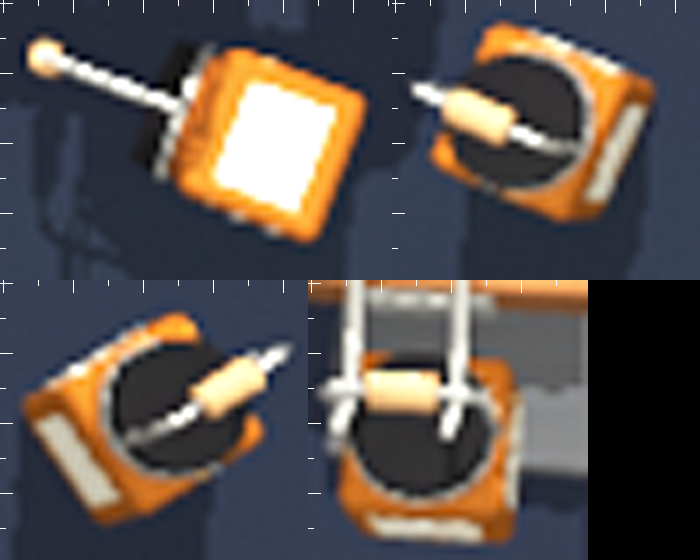

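View pics/sj.png

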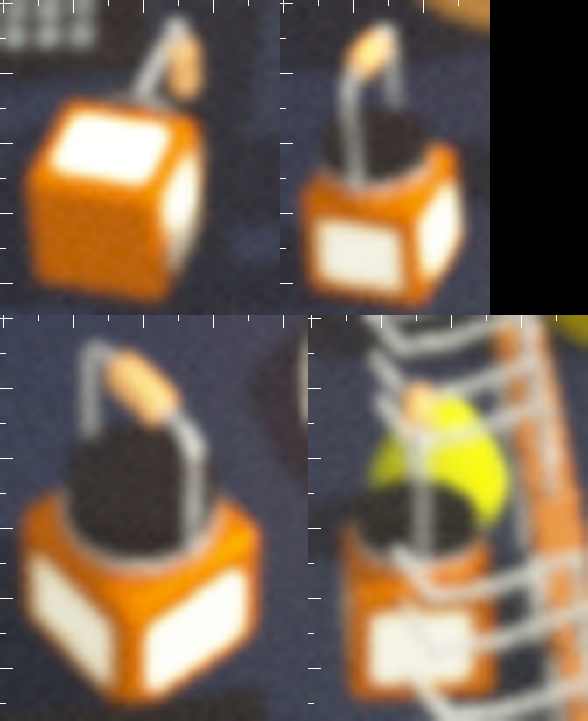

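View pics/tr.png

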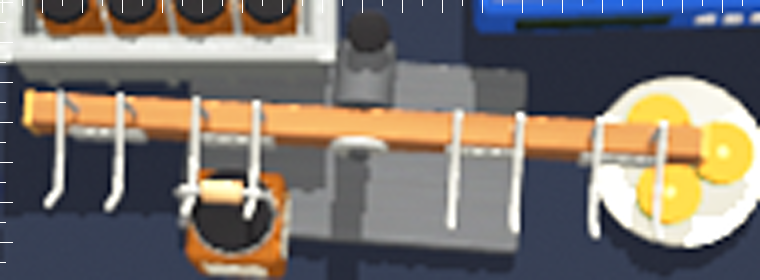

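View pics/sr.png

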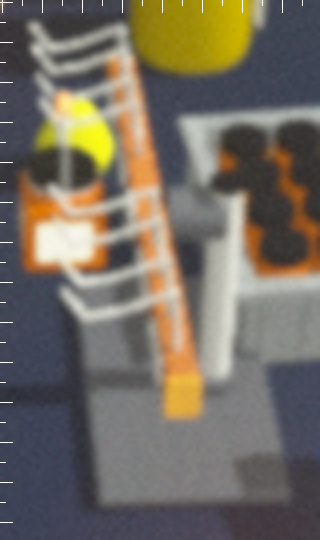

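```bash
cat > fit0.py <<'E'
from h import *
from scipy.optimize import least_squares
T=imaging.camera_params('top');S=imaging.camera_params('side')
def px(c,o,s): return ((np.array(c)+.5)/s-.5)+np.array(o)
def fitjar(name,obs,x0,lying=False):
    # obs list (cam, px, fn local pt)
    def pose(v):
        if lying:
            c,s=np.cos(v[2]),np.sin(v[2]); z=np.array([c,s,0]); y=np.array([0,0,1.])
            R=np.column_stack([np.cross(y,z),y,z]); o=np.array([v[0],v[1],.033])  # o = bottom centre
        else:
            R=Rot.from_euler('z',v[2]).as_matrix(); o=np.array([v[0],v[1],0])
        return R,o
    def res(v):
        R,o=pose(v); return np.concatenate([(proj(c,R@np.array(l)+o)[0]-p) for c,p,l in obs])
    best=None
    for y0 in np.arange(-3.1,3.1,.5):
        r=least_squares(res,[x0[0],x0[1],y0],loss='soft_l1')
        if best is None or r.cost<best.cost: best=r
    print(name,np.round(best.x,4),'res',np.round(res(best.x).reshape(-1,2),1).tolist()); return best.x
E
python3 - <<'E'
from fit0 import *
b=lambda c:(T,px((c[0]-392,c[1]),(138,215),7)); bs=lambda c:(S,px((c[0]-280,c[1]),(203,138),7))
h=.033
# rough
print('b grip',tri([T,S],[b((480,117))[1],bs((370,50))[1]]))
c_=lambda c:(T,px((c[0],c[1]-280),(366,174),7)); cs=lambda c:(S,px((c[0],c[1]-315),(252,277),7))
print('c grip',tri([T,S],[c_((228,386))[1],cs((142,385))[1]]))
d_=lambda c:(T,px((c[0]-308,c[1]-280),(225,140),7)); ds=lambda c:(S,px((c[0]-308,c[1]-315),(262,145),7))
print('d grip',tri([T,S],[d_((402,391))[1],ds((420,402))[1]]))
a_=lambda c:(T,px(c,(216,210),7)); as_=lambda c:(S,px(c,(206,190),7))
print('a grip-top wire end',tri([T,S],[a_((42,55))[1],as_((180,25))[1]]))
B=[(*b((480,117)),(0,0,.137)),(*bs((370,50)),(0,0,.137)),(*b((416,90)),(0,.032,.137)),(*b((525,120)),(0,0,.087)),
 (*b((655,82)),(-h,-h,.064)),(*b((575,222)),(-h,h,0)),(*b((495,25)),(h,-h,.064))]
for k in range(1):
  fitjar('b',[B[0],B[1],B[2],B[3]],(.3,.3))
Cc=[(*c_((228,386)),(0,0,.137)),(*cs((142,385)),(0,0,.137)),(*c_((289,348)),(0,-.032,.137)),(*c_((177,405)),(0,0,.087)),(*cs((92,345)),(0,.032,.137)),(*cs((195,420)),(0,-.032,.137))]
fitjar('c',Cc,(.4,-.4))
# jar a: lying; corners
A=[(*a_((42,55)),(0,.032,.137)),(*as_((180,25)),(0,.032,.137)),(*as_((185,65)),(0,0,.137)),
 (*a_((360,100)),(h,h,0)),(*a_((318,240)),(-h,h,0)),(*a_((235,52)),(h,h,.064)),(*a_((185,190)),(-h,h,.064))]
fitjar('a',A,(.3,0),True)
A=[(*a_((42,55)),(0,.032,.137)),(*as_((180,25)),(0,.032,.137)),(*as_((185,65)),(0,0,.137)),
 (*a_((360,100)),(-h,h,0)),(*a_((318,240)),(h,h,0)),(*a_((235,52)),(-h,h,.064)),(*a_((185,190)),(h,h,.064))]
fitjar('a2',A,(.3,0),True)
# rack
r=lambda c:(T,px(c,(183,108),4)); rs=lambda c:(S,px(c,(262,132),4))
obs=[]
for cc,y in [((48,205),195),((110,207),155),((452,226),-65),((515,231),-105),((596,235),-155),((656,237),-195)]: obs.append((*r(cc),(-.078,y/1e3,.068)))
for cc,y in [((65,292),-195),((52,188),-65),((32,25),195)]: obs.append((*rs(cc),(-.078,y/1e3,.068)))
for cc,l in [((165,377),(-.011,-.23,.015)),((202,374),(.011,-.23,.015)),((200,415),(.011,-.23,-.015)),((167,417),(-.011,-.23,-.015))]: obs.append((*rs(cc),l))
def pose(v): return Rot.from_euler('z',v[2]).as_matrix()@Rot.from_euler('x',v[3]).as_matrix(), np.array([v[0],v[1],.185])
def res(v):
    R,o=pose(v); return np.concatenate([(proj(c,R@np.array(l)+o)[0]-p) for c,p,l in obs])
q=least_squares(res,[.55,0,0,-.05],loss='soft_l1'); print('rack',np.round(q.x,4)); print(np.round(res(q.x).reshape(-1,2),1).tolist())
R,o=pose(q.x)
for n,y in [('l2',.175),('l1',.085),('r1',-.085),('r2',-.175)]: print(n,np.round(R@[-.06,y,.049]+o,4))
E
```

```text
b grip [0.44737167 0.3046342  0.14248259]
c grip [ 0.56737598 -0.38695445  0.14037575]
d grip [0.64200174 0.05935849 0.23295884]
a grip-top wire end [0.49062093 0.11452582 0.06038694]
b [ 0.4464  0.3032 -0.3383] res [[1.0, -0.2], [-0.6, 1.6], [-0.5, -0.2], [-0.8, -0.1]]
c [ 0.5674 -0.3858  0.5397] res [[-0.9, 0.1], [-0.0, 0.5], [-0.1, -0.2], [0.2, -0.3], [-0.6, -1.3], [0.3, 3.3]]
a [ 0.5033 -0.019   1.6686] res [[-1.1, -0.1], [-0.5, -1.5], [-0.8, 0.0], [0.4, 0.2], [4.2, -41.8], [-3.3, 9.1], [1.9, -32.7]]
a2 [ 0.441  -0.0149  1.2037] res [[0.4, -0.2], [-0.4, -0.7], [-0.6, 0.8], [1.9, -0.3], [-0.1, 0.7], [-0.3, -1.2], [-1.3, -0.1]]
rack [ 0.695  -0.0333 -0.0681 -0.0847]
[[-0.0, -0.2], [-0.4, 0.1], [-0.3, -0.1], [-0.1, -0.5], [-0.2, -0.5], [1.1, -0.1], [-0.4, -0.9], [-0.3, -0.3], [-0.4, 0.2], [0.7, 0.8], [-0.3, 1.3], [-0.3, -0.1], [-0.2, -0.3]]
l2 [0.6473 0.1489 0.219 ]
l1 [0.6412 0.0594 0.2266]
r1 [ 0.6297 -0.1096  0.241 ]
r2 [ 0.6236 -0.199   0.2486]
```

```bash
cat > plan.py <<'E'
from h import *
import json
def tool_R(ypsi=None,y=None,z=None):
    y=np.array(y,float);y/=np.linalg.norm(y);z=np.array(z,float);z-=y*(z@y);z/=np.linalg.norm(z)
    return np.column_stack([np.cross(y,z),y,z])
def down(psi): return tool_R(y=[0,0,-1],z=[np.cos(psi),np.sin(psi),0])
def rows(p1,R1,n=None,p0=None,R0=None,vmax=1.0):
    if p0 is None:
        s=sensors.read_state(); p0=s['tcp_pos'];R0=R_of(s['orientation'])
    p0=np.array(p0);p1=np.array(p1)
    rv=Rot.from_matrix(R0.T@R1).as_rotvec(); ang=np.degrees(np.linalg.norm(rv)); d=np.linalg.norm(p1-p0)
    if n is None: n=int(np.ceil(max(d/.03,ang/4)/vmax+1e-6)); n=max(n,1)
    out=[];Rk=R0;pk=p0
    for k in range(1,n+1):
        Rn=R0@Rot.from_rotvec(rv*k/n).as_matrix(); pn=p0+(p1-p0)*k/n
        t=Rk.T@(pn-pk)/.03; w=np.degrees(Rot.from_matrix(Rk.T@Rn).as_rotvec())/4
        out.append([round(float(v),2)+0. for v in [*t,*w]]); Rk=Rn;pk=pn
    print('n',n,'dist %.4f ang %.1f'%(d,ang))
    for i in range(0,n,12): print(json.dumps(out[i:i+12]))
    return out
def log():
    s=sensors.read_state(); open('log.txt','a').write(json.dumps({k:np.array(v).tolist() for k,v in s.items()})+'\n')
    R=R_of(s['orientation']); g=s['tcp_pos']+.171*R[:,1]
    print('t %.2f tcp %s grasp %s w %.4f F %s q %s'%(s['t'],np.round(s['tcp_pos'],4),np.round(g,4),s['grip_width'],np.round(s['ft_force'],1),np.round(s['joint_positions'],3)))
    print(' y',np.round(R[:,1],3),'z',np.round(R[:,2],3))
    return s['tcp_pos'],R
E
cat > a.py <<'E'
from plan import *
ya=1.204; u=np.array([np.cos(ya),np.sin(ya),0]); w=np.array([u[1],-u[0],0]); Z=np.array([0,0,1.]); bot=np.array([.441,-.0149,0])
def Ra(th): # th: rotation done beyond vertical (deg); -15 start, +75 end
    t=np.radians(th); y=-np.cos(t)*Z+np.sin(t)*u
    return tool_R(y=y,z=w)
E
python3 - <<'E'
from a import *
log()
R=Ra(-15); G=bot+.050*u+.036*Z
rows(G-.271*R[:,1],R)
E
```

```text
t 0.95 tcp [0.2302 0.5269 0.4047] grasp [0.2302 0.5269 0.2337] w 0.0919 F [ 0.4 -0.6 -1.2] q [ 0.949  0.158  1.597  0.     1.386 -0.21 ]
 y [ 0.  0. -1.] z [0.4   0.916 0.   ]
n 23 dist 0.5104 ang 88.4
[[0.59, 0.15, -0.42, -0.12, 0.94, -0.13], [0.61, 0.16, -0.38, -0.12, 0.94, -0.13], [0.63, 0.17, -0.34, -0.12, 0.94, -0.13], [0.65, 0.18, -0.3, -0.12, 0.94, -0.13], [0.67, 0.19, -0.25, -0.12, 0.94, -0.13], [0.68, 0.2, -0.2, -0.12, 0.94, -0.13], [0.69, 0.21, -0.16, -0.12, 0.94, -0.13], [0.7, 0.21, -0.11, -0.12, 0.94, -0.13], [0.7, 0.22, -0.06, -0.12, 0.94, -0.13], [0.7, 0.23, -0.01, -0.12, 0.94, -0.13], [0.7, 0.23, 0.04, -0.12, 0.94, -0.13], [0.7, 0.24, 0.08, -0.12, 0.94, -0.13]]
[[0.69, 0.24, 0.13, -0.12, 0.94, -0.13], [0.67, 0.25, 0.18, -0.12, 0.94, -0.13], [0.66, 0.25, 0.22, -0.12, 0.94, -0.13], [0.64, 0.26, 0.27, -0.12, 0.94, -0.13], [0.62, 0.26, 0.31, -0.12, 0.94, -0.13], [0.59, 0.26, 0.35, -0.12, 0.94, -0.13], [0.57, 0.27, 0.4, -0.12, 0.94, -0.13], [0.54, 0.27, 0.43, -0.12, 0.94, -0.13], [0.5, 0.27, 0.47, -0.12, 0.94, -0.13], [0.47, 0.27, 0.51, -0.12, 0.94, -0.13], [0.43, 0.27, 0.54, -0.12, 0.94, -0.13]]
```

>>> send_rows --steps '[[[0.59, 0.15, -0.42, -0.12, 0.94, -0.13], [0.61, 0.16, -0.38, -0.12, 0.94, -0.13], [0.63, 0.17, -0.34, -0.12, 0.94, -0.13], [0.65, 0.18, -0.3, -0.12, 0.94, -0.13], [0.67, 0.19, -0.25, -0.12, 0.94, -0.13], [0.68, 0.2, -0.2, -0.12, 0.94, -0.13], [0.69, 0.21, -0.16, -0.12, 0.94, -0.13], [0.7, 0.21, -0.11, -0.12, 0.94, -0.13], [0.7, 0.22, -0.06, -0.12, 0.94, -0.13], [0.7, 0.23, -0.01, -0.12, 0.94, -0.13], [0.7, 0.23, 0.04, -0.12, 0.94, -0.13], [0.7, 0.24, 0.08, -0.12, 0.94, -0.13]]]' --fingers 0

```text
t: 1.95
tcp_pos: [0.3633, 0.2949, 0.3492]
orientation: [-0.535, 0.616, -0.376, 0.438]
ft_force: [0.1, -0.2, 0.3]
grip_width: 0.0918
```

```bash
python3 -c "
from a import *
log(); R=Ra(-15); G=bot+.050*u+.036*Z
rows(G-.271*R[:,1],R)"
```

```text
t 1.95 tcp [0.3633 0.2949 0.3492] grasp [0.3642 0.2703 0.18  ] w 0.0918 F [ 0.1 -0.2  0.3] q [ 0.461 -0.04   1.92  -0.136  1.323  0.159]
 y [ 0.005 -0.144 -0.99 ] z [ 0.943  0.33  -0.043]
n 11 dist 0.2373 ang 40.8
[[0.66, 0.24, 0.15, -0.13, 0.91, -0.13], [0.65, 0.25, 0.2, -0.13, 0.91, -0.13], [0.63, 0.25, 0.24, -0.13, 0.91, -0.13], [0.61, 0.25, 0.28, -0.13, 0.91, -0.13], [0.59, 0.26, 0.32, -0.13, 0.91, -0.13], [0.56, 0.26, 0.36, -0.13, 0.91, -0.13], [0.54, 0.26, 0.4, -0.13, 0.91, -0.13], [0.51, 0.26, 0.43, -0.13, 0.91, -0.13], [0.48, 0.26, 0.47, -0.13, 0.91, -0.13], [0.45, 0.26, 0.5, -0.13, 0.91, -0.13], [0.41, 0.26, 0.53, -0.13, 0.91, -0.13]]
```

>>> send_rows --steps '[[[0.66, 0.24, 0.15, -0.13, 0.91, -0.13], [0.65, 0.25, 0.2, -0.13, 0.91, -0.13], [0.63, 0.25, 0.24, -0.13, 0.91, -0.13], [0.61, 0.25, 0.28, -0.13, 0.91, -0.13], [0.59, 0.26, 0.32, -0.13, 0.91, -0.13], [0.56, 0.26, 0.36, -0.13, 0.91, -0.13], [0.54, 0.26, 0.4, -0.13, 0.91, -0.13], [0.51, 0.26, 0.43, -0.13, 0.91, -0.13], [0.48, 0.26, 0.47, -0.13, 0.91, -0.13], [0.45, 0.26, 0.5, -0.13, 0.91, -0.13], [0.41, 0.26, 0.53, -0.13, 0.91, -0.13]]]'

```text
t: 2.87
tcp_pos: [0.4856, 0.0841, 0.298]
orientation: [-0.311, 0.461, -0.533, 0.638]
ft_force: [0.2, 0.6, -0.4]
grip_width: 0.0918
```

```bash
python3 -c "
from a import *
p,R0=log(); R=Ra(-15); G=bot+.050*u+.036*Z
im=imaging.snapshot('wrist'); P=imaging.camera_params('wrist')
for s,v in [(0,.066),(.064,.066)]:
  for k in (-.033,.033):
    q=proj(P,bot+s*u+k*w+v*Z)[0]; print(s,k,q); cv2.circle(im,tuple(int(round(x)) for x in q),3,(0,0,255),1)
q=proj(P,bot+.137*u+.065*Z)[0];cv2.circle(im,tuple(int(round(x)) for x in q),3,(0,255,0),1)
cv2.imwrite('pics/w1.png',im)
rows(G-.171*R[:,1],R)"
```

```text
t 2.87 tcp [0.4856 0.0841 0.298 ] grasp [0.4693 0.0432 0.1328] w 0.0918 F [ 0.2  0.6 -0.4] q [-0.009  0.112  1.88  -0.255  1.256  0.489]
 y [-0.095 -0.239 -0.966] z [ 0.919 -0.394  0.007]
0 -0.033 [212.28559403 246.73666424]
0 0.033 [284.727217   244.01728796]
0.064 -0.033 [203.01926481 185.42451229]
0.064 0.033 [285.82241635 182.0595425 ]
n 4 dist 0.0974 ang 2.5
[[-0.11, 0.8, -0.07, 0.01, -0.16, 0.0], [-0.11, 0.8, -0.07, 0.01, -0.16, 0.0], [-0.11, 0.8, -0.07, 0.01, -0.16, 0.0], [-0.11, 0.8, -0.07, 0.01, -0.16, 0.0]]
```

View pics/w1.png

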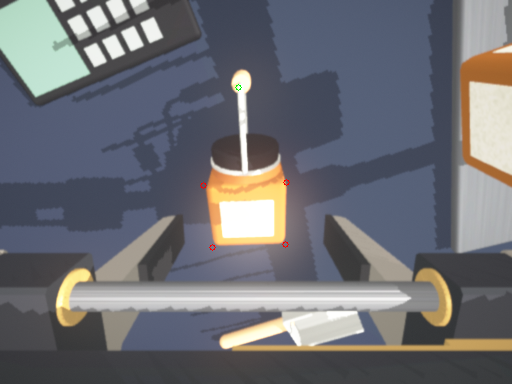

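```bash
sed -i 's/ya=1.204/ya=1.185/; s/bot=np.array(\[.441,-.0149,0\])/bot=np.array([.442,-.0130,0])/' a.py; python3 -c "
from a import *
R=Ra(-15); G=bot+.050*u+.036*Z
rows(G-.171*R[:,1],R)"
```

```text
n 4 dist 0.0970 ang 1.4
[[-0.13, 0.8, -0.05, -0.01, -0.09, 0.0], [-0.13, 0.8, -0.05, -0.01, -0.09, 0.0], [-0.13, 0.8, -0.05, -0.01, -0.09, 0.0], [-0.13, 0.8, -0.05, -0.01, -0.09, 0.0]]
```

>>> send_rows --steps '[[[-0.13, 0.8, -0.05, -0.01, -0.09, 0], [-0.13, 0.8, -0.05, -0.01, -0.09, 0], [-0.13, 0.8, -0.05, -0.01, -0.09, 0], [-0.13, 0.8, -0.05, -0.01, -0.09, 0]]]'

```text
t: 3.25
tcp_pos: [0.4832, 0.0726, 0.2041]
orientation: [-0.318, 0.463, -0.528, 0.637]
ft_force: [0.1, 0.2, -0.2]
grip_width: 0.0918
```

>>> send_rows --steps '[[[0, 0, 0, 0, 0, 0], [0, 0, 0, 0, 0, 0], [0, 0, 0, 0, 0, 0], [0, 0, 0, 0, 0, 0]]]' --fingers 255 --grip_force 25

```text
t: 3.58
tcp_pos: [0.4805, 0.0733, 0.2013]
orientation: [-0.316, 0.466, -0.53, 0.634]
ft_force: [-0.6, 0.1, -1.2]
grip_width: 0.0674
```

```bash
python3 -c "
from a import *
log();R=Ra(-15); G=bot+.050*u+.036*Z;print(G)"
```

```text
t 3.58 tcp [0.4805 0.0733 0.2013] grasp [0.4645 0.0326 0.0359] w 0.0674 F [-0.6  0.1 -1.2] q [-0.031  0.253  1.943 -0.281  1.052  0.511]
 y [-0.094 -0.238 -0.967] z [ 0.926 -0.378  0.004]
[0.46081485 0.03332495 0.036     ]
```

```bash
python3 -c "
from a import *
p,R0=log(); g=p+.171*R0[:,1]
g1=g+[0,0,.054]
# combined path: first 2 rows lift, then rotate around grasp
rows(p+[0,0,.054],R0,n=2)
n=24;pk=p+[0,0,.054];Rk=R0;out=[]
axis=w
for k in range(1,n+1):
    Rn=Rot.from_rotvec(w*np.radians(90*k/n)).as_matrix()@R0; pn=g1-.171*Rn[:,1]
    t=Rk.T@(pn-pk)/.03; v=np.degrees(Rot.from_matrix(Rk.T@Rn).as_rotvec())/4
    out.append([round(float(q),2)+0. for q in [*t,*v]]);Rk=Rn;pk=pn
print(out[0],out[11],out[23]); print(pk)
"
```

```text
t 3.58 tcp [0.4805 0.0733 0.2013] grasp [0.4645 0.0326 0.0359] w 0.0674 F [-0.6  0.1 -1.2] q [-0.031  0.253  1.943 -0.281  1.052  0.511]
 y [-0.094 -0.238 -0.967] z [ 0.926 -0.378  0.004]
n 2 dist 0.0540 ang 0.0
[[0.23, -0.87, 0.0, 0.0, 0.0, 0.0], [0.23, -0.87, 0.0, 0.0, 0.0, 0.0]]
[0.37, 0.01, 0.0, 0.0, 0.0, 0.94] [0.37, 0.01, 0.0, 0.0, 0.0, 0.94] [0.37, 0.01, 0.0, 0.0, 0.0, 0.94]
[ 0.40186941 -0.12034522  0.13365297]
```

>>> send_rows --steps '[[[0.23, -0.87, 0, 0, 0, 0], [0.23, -0.87, 0, 0, 0, 0], [0.37, 0.01, 0, 0, 0, 0.94], [0.37, 0.01, 0, 0, 0, 0.94], [0.37, 0.01, 0, 0, 0, 0.94], [0.37, 0.01, 0, 0, 0, 0.94], [0.37, 0.01, 0, 0, 0, 0.94], [0.37, 0.01, 0, 0, 0, 0.94], [0.37, 0.01, 0, 0, 0, 0.94], [0.37, 0.01, 0, 0, 0, 0.94], [0.37, 0.01, 0, 0, 0, 0.94], [0.37, 0.01, 0, 0, 0, 0.94]]]'

```text
t: 4.58
tcp_pos: [0.4417, -0.0275, 0.2634]
orientation: [0.522, -0.261, 0.644, -0.494]
ft_force: [0.1, -0.5, -4.3]
grip_width: 0.066
```

```bash
python3 -c "
from a import *
log()"
```

```text
t 4.58 tcp [ 0.4417 -0.0275  0.2634] grasp [0.4725 0.0367 0.108 ] w 0.0660 F [ 0.1 -0.5 -4.3] q [-0.468 -0.048  2.14   0.484  1.11  -0.335]
 y [ 0.18   0.376 -0.909] z [ 0.931 -0.364  0.034]
```

```bash
cat >> a.py <<'E'
def arc(g1,R1,n,p0,R0):
    g0=p0+.171*R0[:,1]; rv=Rot.from_matrix(R0.T@R1).as_rotvec(); print('ang',np.degrees(np.linalg.norm(rv)),'d',np.linalg.norm(np.array(g1)-g0))
    pk=p0;Rk=R0;out=[]
    for k in range(1,n+1):
        Rn=R0@Rot.from_rotvec(rv*k/n).as_matrix(); pn=g0+(np.array(g1)-g0)*k/n-.171*Rn[:,1]
        t=Rk.T@(pn-pk)/.03; v=np.degrees(Rot.from_matrix(Rk.T@Rn).as_rotvec())/4
        out.append([round(float(q),2)+0. for q in [*t,*v]]);Rk=Rn;pk=pn
    for i in range(0,n,12): print(json.dumps(out[i:i+12]))
E
python3 -c "
from a import *
p,R=log()
arc([.468,.035,.085],Ra(74.5),13,p,R)"
```

```text
t 4.58 tcp [ 0.4417 -0.0275  0.2634] grasp [0.4725 0.0367 0.108 ] w 0.0660 F [ 0.1 -0.5 -4.3] q [-0.468 -0.048  2.14   0.484  1.11  -0.335]
 y [ 0.18   0.376 -0.909] z [ 0.931 -0.364  0.034]
ang 49.977150472154456 d 0.023480615631237208
[[0.41, 0.06, -0.01, -0.01, 0.04, 0.96], [0.42, 0.06, -0.01, -0.01, 0.04, 0.96], [0.42, 0.06, -0.01, -0.01, 0.04, 0.96], [0.42, 0.06, -0.01, -0.01, 0.04, 0.96], [0.43, 0.05, -0.01, -0.01, 0.04, 0.96], [0.43, 0.05, -0.01, -0.01, 0.04, 0.96], [0.43, 0.05, -0.01, -0.01, 0.04, 0.96], [0.43, 0.04, -0.01, -0.01, 0.04, 0.96], [0.43, 0.04, 0.0, -0.01, 0.04, 0.96], [0.44, 0.04, 0.0, -0.01, 0.04, 0.96], [0.44, 0.03, 0.0, -0.01, 0.04, 0.96], [0.44, 0.03, 0.0, -0.01, 0.04, 0.96]]
[[0.44, 0.02, 0.0, -0.01, 0.04, 0.96]]
```

>>> send_rows --steps '[[[0.41, 0.06, -0.01, -0.01, 0.04, 0.96], [0.42, 0.06, -0.01, -0.01, 0.04, 0.96], [0.42, 0.06, -0.01, -0.01, 0.04, 0.96], [0.42, 0.06, -0.01, -0.01, 0.04, 0.96], [0.43, 0.05, -0.01, -0.01, 0.04, 0.96], [0.43, 0.05, -0.01, -0.01, 0.04, 0.96], [0.43, 0.05, -0.01, -0.01, 0.04, 0.96], [0.43, 0.04, -0.01, -0.01, 0.04, 0.96], [0.43, 0.04, 0, -0.01, 0.04, 0.96], [0.44, 0.04, 0, -0.01, 0.04, 0.96], [0.44, 0.03, 0, -0.01, 0.04, 0.96], [0.44, 0.03, 0, -0.01, 0.04, 0.96]]]'

```text
t: 5.58
tcp_pos: [0.4144, -0.1261, 0.1523]
orientation: [0.68, 0.017, 0.688, -0.253]
ft_force: [0.6, 0.1, -3.6]
grip_width: 0.0664
```

```bash
python3 -c "
from a import *
p,R=log()
arc([.465,.035,.056],Ra(75),2,p,R)
cv2.imwrite('pics/s2.png',cv2.resize(imaging.snapshot('side')[120:340,130:330],None,fx=2.7,fy=2.7,interpolation=cv2.INTER_CUBIC))"
```

```text
t 5.58 tcp [ 0.4144 -0.1261  0.1523] grasp [0.4771 0.023  0.0968] w 0.0664 F [ 0.6  0.1 -3.6] q [-0.86   0.436  2.095  1.01   1.547 -1.088]
 y [ 0.367  0.872 -0.325] z [ 0.927 -0.37   0.054]
ang 5.035974327842069 d 0.04418444189588761
[[0.79, 0.32, -0.27, -0.07, 0.38, 0.5], [0.81, 0.31, -0.25, -0.07, 0.38, 0.5]]
```

View pics/s2.png

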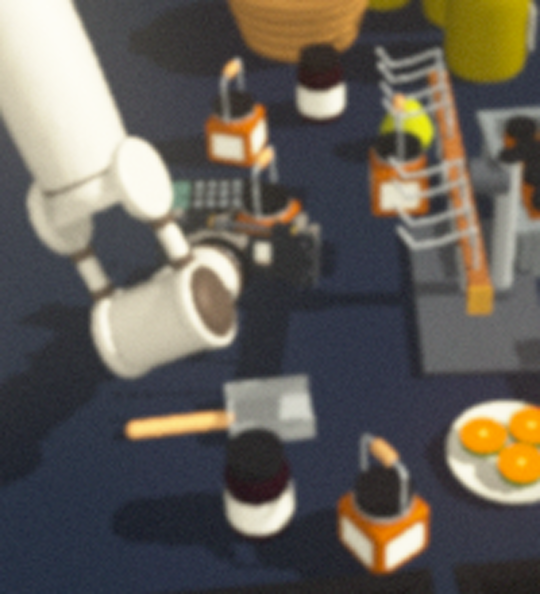

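>>> send_rows --steps '[[[0.53, 0.21, -0.18, -0.05, 0.25, 0.33], [0.53, 0.21, -0.18, -0.05, 0.25, 0.33], [0.53, 0.21, -0.18, -0.05, 0.25, 0.33]]]'

```text
t: 5.88
tcp_pos: [0.4051, -0.1218, 0.1005]
orientation: [0.672, 0.04, 0.703, -0.229]
ft_force: [-0.2, 0.6, -3.9]
grip_width: 0.0659
```

```bash
python3 -c "
from a import *
p,R=log()
print(np.degrees(np.arctan2(R[:,1]@u,-R[2,1])))
arc([.465,.033,.053],Ra(75),2,p,R)"
```

```text
t 5.88 tcp [ 0.4051 -0.1218  0.1005] grasp [0.4675 0.0307 0.0547] w 0.0659 F [-0.2  0.6 -3.9] q [-0.874  0.592  2.069  1.021  1.541 -1.158]
 y [ 0.365  0.892 -0.268] z [ 0.926 -0.376  0.009]
74.47611198989904
ang 0.7216543049991653 d 0.003785539524358488
[[0.05, 0.03, -0.05, -0.02, 0.06, 0.07], [0.05, 0.03, -0.05, -0.02, 0.06, 0.07]]
```

>>> send_rows --steps '[[[0.09, 0, 0, 0, 0.03, 0.1], [0, 0, 0, 0, 0, 0]]]'

```text
t: 6.05
tcp_pos: [0.4049, -0.1225, 0.0969]
orientation: [0.672, 0.041, 0.704, -0.227]
ft_force: [0.1, -0.4, -3.6]
grip_width: 0.066
```

>>> send_rows --steps '[[[0.06, 0, 0, 0, 0, 0], [0, 0, 0, 0, 0, 0]]]'

```text
t: 6.22
tcp_pos: [0.4057, -0.1235, 0.0974]
orientation: [0.673, 0.04, 0.703, -0.227]
ft_force: [0.9, -0.3, -3.7]
grip_width: 0.066
```

```bash
python3 -c "
from a import *
p,R=log()
print(np.degrees(np.arctan2(R[:,1]@u,-R[2,1])))"
```

```text
t 6.22 tcp [ 0.4057 -0.1235  0.0974] grasp [0.4676 0.0293 0.0518] w 0.0660 F [ 0.9 -0.3 -3.7] q [-0.875  0.604  2.061  1.017  1.543 -1.163]
 y [ 0.361  0.894 -0.266] z [ 0.928 -0.373  0.009]
74.5586801269739
```

>>> send_rows --steps '[[[0.12, 0, 0, 0, 0, 0.05], [0, 0, 0, 0, 0, 0]]]'

```text
t: 6.38
tcp_pos: [0.4064, -0.1251, 0.0962]
orientation: [0.675, 0.04, 0.701, -0.226]
ft_force: [-0.2, 0.4, -4.2]
grip_width: 0.0659
```

```bash
python3 -c "
from a import *
p,R=log()
print(np.degrees(np.arctan2(R[:,1]@u,-R[2,1])))
t=imaging.snapshot('side');cv2.imwrite('pics/s3.png',cv2.resize(t[160:240,180:280],None,fx=6,fy=6,interpolation=cv2.INTER_CUBIC))"
```

```text
t 6.38 tcp [ 0.4064 -0.1251  0.0962] grasp [0.4682 0.0279 0.0514] w 0.0659 F [-0.2  0.4 -4.2] q [-0.876  0.611  2.055  1.017  1.547 -1.169]
 y [ 0.361  0.895 -0.262] z [ 0.928 -0.371  0.014]
74.81086116373156
```

View pics/s3.png

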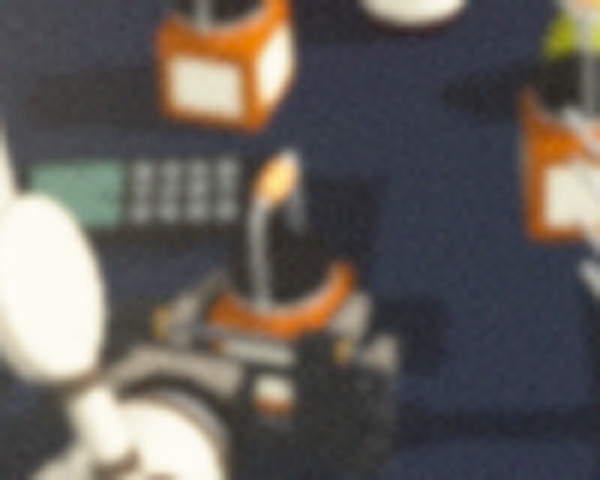

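>>> send_rows --steps '[[[0.12, 0.02, 0, 0, 0, 0.02], [0.1, 0.02, 0, 0, 0, 0]]]'

```text
t: 6.6
tcp_pos: [0.4069, -0.1264, 0.0933]
orientation: [0.678, 0.044, 0.7, -0.22]
ft_force: [-5.1, -0.3, 14.9]
grip_width: 0.0658
```

```bash
python3 -c "
from a import *
p,R=log()"
```

```text
t 6.60 tcp [ 0.4069 -0.1264  0.0933] grasp [0.4686 0.0273 0.0508] w 0.0658 F [-5.1 -0.3 14.9] q [-0.878  0.626  2.046  1.019  1.558 -1.178]
 y [ 0.36   0.899 -0.249] z [ 0.93  -0.368  0.016]
```

>>> send_rows --steps '[[[0, 0, 0, 0, 0, 0], [0, 0, 0, 0, 0, 0], [0, 0, 0, 0, 0, 0], [0, 0, 0, 0, 0, 0], [0, 0, 0, 0, 0, 0]]]' --fingers 0

```text
t: 7.02
tcp_pos: [0.4082, -0.1279, 0.0948]
orientation: [0.679, 0.045, 0.698, -0.222]
ft_force: [0.4, 0.9, 1.4]
grip_width: 0.0915
```

```bash
python3 -c "
from a import *
p,R=log()
t=imaging.snapshot('side');cv2.imwrite('pics/s4.png',cv2.resize(t[160:240,180:280],None,fx=6,fy=6,interpolation=cv2.INTER_CUBIC))"
```

```text
t 7.02 tcp [ 0.4082 -0.1279  0.0948] grasp [0.4703 0.0256 0.0523] w 0.0915 F [0.4 0.9 1.4] q [-0.878  0.623  2.044  1.021  1.559 -1.178]
 y [ 0.363  0.898 -0.249] z [ 0.929 -0.37   0.02 ]
```

View pics/s4.png

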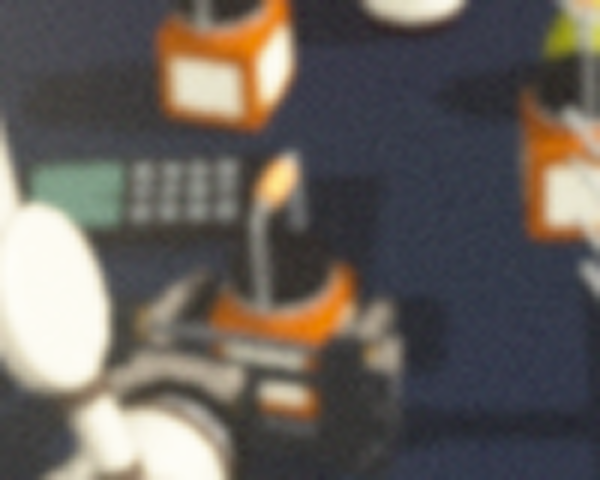

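```bash
python3 -c "
from a import *
T=imaging.camera_params('top')
print(ray_z(T,(378,232),.105),ray_z(T,(135,190),.105), ray_z(T,(327,228),.02),ray_z(T,(330,275),.02))
p,R=log()
R1=down(-.385); 
p1=p-.09*R[:,1]; rows(p1,R,n=3)
"
```

```text
[ 0.44729426 -0.33681316  0.105     ] [0.56584564 0.36361455 0.105     ] [ 0.46110126 -0.20733572  0.02      ] [ 0.31942016 -0.21326829  0.02      ]
t 7.07 tcp [ 0.4082 -0.1279  0.0948] grasp [0.4703 0.0256 0.0523] w 0.0919 F [-0.1 -0.3 -0.3] q [-0.878  0.623  2.044  1.021  1.559 -1.178]
 y [ 0.363  0.898 -0.249] z [ 0.929 -0.37   0.02 ]
n 3 dist 0.0900 ang 0.0
[[0.0, -1.0, 0.0, 0.0, 0.0, 0.0], [0.0, -1.0, 0.0, 0.0, 0.0, 0.0], [0.0, -1.0, 0.0, 0.0, 0.0, 0.0]]
```

>>> send_rows --steps '[[[0, -1, 0, 0, 0, 0], [-0.2, -1, 0, 0, 0, 0], [-0.4, -0.9, 0, 0, 0, 0], [-1, -0.2, 0, 0, 0, -0.3], [-1, 0, 0, 0, 0, -0.8], [-1, 0, 0, 0, 0, -1]]]'

```text
t: 7.57
tcp_pos: [0.3808, -0.1856, 0.221]
orientation: [0.657, -0.005, 0.704, -0.269]
ft_force: [0.4, -0.4, 0.4]
grip_width: 0.0919
```

```bash
python3 -c "
from a import *
p,R=log()
for n in ['top','side']: cv2.imwrite('pics/%s5.png'%n,imaging.snapshot(n))
t=cv2.imread('pics/top5.png');s=cv2.imread('pics/side5.png')
a=cv2.resize(t[190:250,200:280],None,fx=5,fy=5,interpolation=cv2.INTER_CUBIC);b=cv2.resize(s[165:225,200:280],None,fx=5,fy=5,interpolation=cv2.INTER_CUBIC)
cv2.imwrite('pics/c5.png',np.hstack([a,b]))
"
```

```text
t 7.57 tcp [ 0.3808 -0.1856  0.221 ] grasp [ 0.4401 -0.0395  0.1549] w 0.0919 F [ 0.4 -0.4  0.4] q [-0.998  0.255  2.097  0.861  1.676 -0.955]
 y [ 0.347  0.855 -0.386] z [ 0.928 -0.373  0.008]
```

View pics/c5.png

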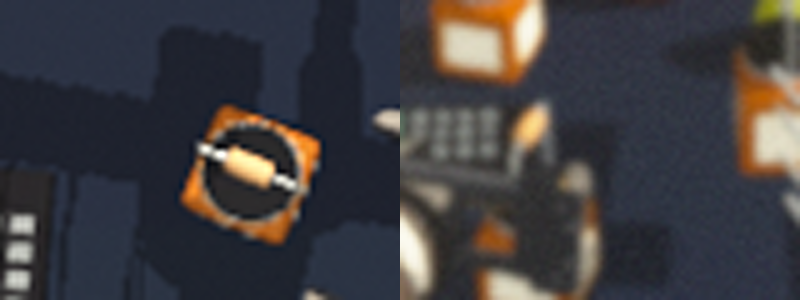

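```bash
python3 -c "
from a import *
p,R=log()
T=imaging.camera_params('top'); print('a grip',ray_z(T,(200+250.5/5-.5,190+167.5/5-.5),.137))
R1=down(.54); rows(np.array([.567,-.386,.137+.171+.08]),R1)
"
```

```text
t 7.67 tcp [ 0.3822 -0.1857  0.2244] grasp [ 0.4415 -0.0398  0.1577] w 0.0922 F [ 0.4 -0.1 -0.4] q [-0.995  0.248  2.095  0.862  1.677 -0.957]
 y [ 0.347  0.853 -0.39 ] z [ 0.929 -0.37   0.017]
a grip [0.46997849 0.02953737 0.137     ]
n 21 dist 0.3178 ang 82.9
[[-0.16, -0.27, 0.39, -0.37, -0.54, -0.73], [-0.13, -0.29, 0.39, -0.37, -0.54, -0.73], [-0.1, -0.3, 0.39, -0.37, -0.54, -0.73], [-0.07, -0.32, 0.38, -0.37, -0.54, -0.73], [-0.04, -0.33, 0.38, -0.37, -0.54, -0.73], [-0.01, -0.34, 0.37, -0.37, -0.54, -0.73], [0.02, -0.35, 0.36, -0.37, -0.54, -0.73], [0.06, -0.36, 0.35, -0.37, -0.54, -0.73], [0.09, -0.36, 0.34, -0.37, -0.54, -0.73], [0.12, -0.37, 0.32, -0.37, -0.54, -0.73], [0.15, -0.37, 0.31, -0.37, -0.54, -0.73], [0.18, -0.37, 0.29, -0.37, -0.54, -0.73]]
[[0.21, -0.37, 0.28, -0.37, -0.54, -0.73], [0.24, -0.36, 0.26, -0.37, -0.54, -0.73], [0.27, -0.36, 0.24, -0.37, -0.54, -0.73], [0.29, -0.35, 0.22, -0.37, -0.54, -0.73], [0.32, -0.34, 0.2, -0.37, -0.54, -0.73], [0.34, -0.32, 0.18, -0.37, -0.54, -0.73], [0.37, -0.31, 0.16, -0.37, -0.54, -0.73], [0.39, -0.3, 0.13, -0.37, -0.54, -0.73], [0.41, -0.28, 0.11, -0.37, -0.54, -0.73]]
```

>>> send_rows --steps '[[[-0.16, -0.27, 0.39, -0.37, -0.54, -0.73], [-0.13, -0.29, 0.39, -0.37, -0.54, -0.73], [-0.1, -0.3, 0.39, -0.37, -0.54, -0.73], [-0.07, -0.32, 0.38, -0.37, -0.54, -0.73], [-0.04, -0.33, 0.38, -0.37, -0.54, -0.73], [-0.01, -0.34, 0.37, -0.37, -0.54, -0.73], [0.02, -0.35, 0.36, -0.37, -0.54, -0.73], [0.06, -0.36, 0.35, -0.37, -0.54, -0.73], [0.09, -0.36, 0.34, -0.37, -0.54, -0.73], [0.12, -0.37, 0.32, -0.37, -0.54, -0.73], [0.15, -0.37, 0.31, -0.37, -0.54, -0.73], [0.18, -0.37, 0.29, -0.37, -0.54, -0.73]]]'

```text
t: 8.67
tcp_pos: [0.4892, -0.2994, 0.3048]
orientation: [0.677, -0.386, 0.535, -0.327]
ft_force: [-0.1, -0.4, -0.2]
grip_width: 0.0922
```

```bash
python3 -c "
from a import *
p,R=log()
R1=down(.54); rows(np.array([.567,-.386,.137+.171+.08]),R1)
"
```

```text
t 8.67 tcp [ 0.4892 -0.2994  0.3048] grasp [ 0.4942 -0.2158  0.1557] w 0.0922 F [-0.1 -0.4 -0.2] q [-0.842  0.35   1.609  0.354  1.561 -1.123]
 y [ 0.029  0.489 -0.872] z [0.976 0.173 0.129]
n 9 dist 0.1431 ang 34.8
[[0.19, -0.42, 0.27, -0.34, -0.52, -0.74], [0.22, -0.41, 0.25, -0.34, -0.52, -0.74], [0.25, -0.41, 0.23, -0.34, -0.52, -0.74], [0.28, -0.4, 0.21, -0.34, -0.52, -0.74], [0.31, -0.39, 0.19, -0.34, -0.52, -0.74], [0.33, -0.37, 0.17, -0.34, -0.52, -0.74], [0.36, -0.36, 0.15, -0.34, -0.52, -0.74], [0.38, -0.34, 0.13, -0.34, -0.52, -0.74], [0.4, -0.33, 0.1, -0.34, -0.52, -0.74]]
```

>>> send_rows --steps '[[[0.19, -0.42, 0.27, -0.34, -0.52, -0.74], [0.22, -0.41, 0.25, -0.34, -0.52, -0.74], [0.25, -0.41, 0.23, -0.34, -0.52, -0.74], [0.28, -0.4, 0.21, -0.34, -0.52, -0.74], [0.31, -0.39, 0.19, -0.34, -0.52, -0.74], [0.33, -0.37, 0.17, -0.34, -0.52, -0.74], [0.36, -0.36, 0.15, -0.34, -0.52, -0.74], [0.38, -0.34, 0.13, -0.34, -0.52, -0.74], [0.4, -0.33, 0.1, -0.34, -0.52, -0.74]]]'

```text
t: 9.42
tcp_pos: [0.5714, -0.3891, 0.3709]
orientation: [-0.617, 0.622, -0.346, 0.334]
ft_force: [1.0, -0.3, -1.1]
grip_width: 0.092
```

```bash
python3 -c "
from a import *
p,R=log()
im=imaging.snapshot('wrist'); P=imaging.camera_params('wrist')
G=np.array([.567,-.386,.137]); yy=np.array([-np.sin(.54),np.cos(.54),0])
for k,c in [(0,(0,0,255)),(.032,(0,255,0)),(-.032,(255,0,0))]:
    q=proj(P,G+k*yy)[0]; print(q); cv2.circle(im,tuple(int(round(x)) for x in q),3,c,1)
cv2.imwrite('pics/w6.png',im)
for k in [0]:
  g=p+.171*R[:,1]; print('grasp px',proj(P,g))
"
```

```text
t 9.42 tcp [ 0.5714 -0.3891  0.3709] grasp [ 0.5683 -0.3888  0.2   ] w 0.0920 F [ 1.  -0.3 -1.1] q [-0.77   0.485  1.259 -0.011  1.412 -1.334]
 y [-0.018  0.002 -1.   ] z [ 0.844  0.536 -0.014]
[255.64413605 200.60913707]
[256.89206165 161.60725498]
[254.48151931 236.94482933]
grasp px [[254.11890237 236.01094716]]
```

View pics/w6.png

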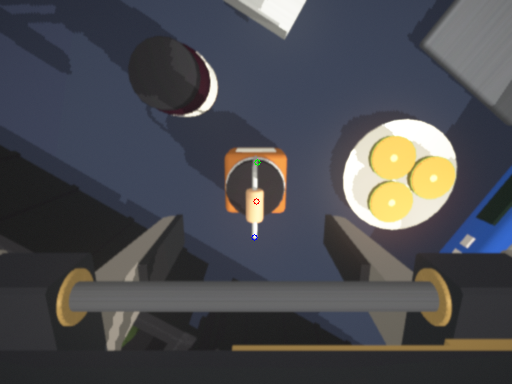

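```bash
python3 -c "
from a import *
p,R=log()
P=imaging.camera_params('wrist')
for z in (.137,): print(ray_z(P,(254.3,205),z), P['cam_to_world'][:3,3])
G=ray_z(P,(254.3,205),.137)
R1=down(.56); rows(np.array([G[0],G[1],.137+.171]),R1,n=3)
"
```

```text
t 9.47 tcp [ 0.5725 -0.3902  0.373 ] grasp [ 0.57  -0.391  0.202] w 0.0918 F [-1.2  0.5  0.6] q [-0.77   0.485  1.254 -0.013  1.41  -1.335]
 y [-0.015 -0.004 -1.   ] z [ 0.843  0.538 -0.014]
[ 0.56810151 -0.38975068  0.137     ] [ 0.53280505 -0.32953753  0.35455937]
n 3 dist 0.0651 ang 1.0
[[-0.03, 0.72, -0.03, 0.07, 0.04, -0.02], [-0.03, 0.72, -0.03, 0.07, 0.04, -0.02], [-0.03, 0.72, -0.03, 0.07, 0.04, -0.02]]
```

>>> send_rows --steps '[[[-0.05, 0.72, -0.02, 0.07, 0.04, -0.02], [-0.05, 0.72, -0.02, 0.07, 0.04, -0.02], [-0.05, 0.7, -0.02, 0.07, 0.04, -0.02]]]'

```text
t: 9.72
tcp_pos: [0.5698, -0.389, 0.3095]
orientation: [0.619, -0.618, 0.34, -0.345]
ft_force: [-0.2, -0.4, -0.3]
grip_width: 0.0922
```

```bash
python3 -c "
from a import *
p,R=log()
cv2.imwrite('pics/w7.png',imaging.snapshot('wrist'))
"
```

```text
t 9.72 tcp [ 0.5698 -0.389   0.3095] grasp [ 0.5707 -0.3893  0.1385] w 0.0922 F [-0.2 -0.4 -0.3] q [-0.774  0.525  1.328  0.003  1.284 -1.335]
 y [ 0.006 -0.002 -1.   ] z [0.847 0.531 0.004]
```

View pics/w7.png

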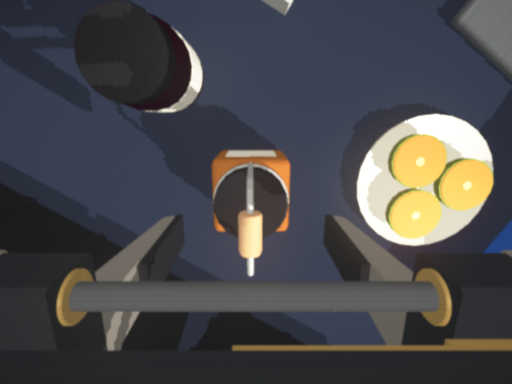

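>>> send_rows --steps '[[[0, 0, -0.09, 0, 0, 0], [0, 0, 0, 0, 0, 0], [0, 0, 0, 0, 0, 0], [0, 0, 0, 0, 0, 0], [0, 0, 0, 0, 0, 0], [0, 0, 0, 0, 0, 0], [0, 0, 0, 0, 0, 0]]]' --fingers 255 --grip_force 25

```text
t: 10.35
tcp_pos: [0.5649, -0.389, 0.3014]
orientation: [0.621, -0.616, 0.347, -0.339]
ft_force: [0.3, 0.6, 0.1]
grip_width: 0.0471
```

```bash
python3 -c "
from a import *
p,R=log()
cv2.imwrite('pics/w8.png',imaging.snapshot('wrist'))
"
```

```text
t 10.35 tcp [ 0.5649 -0.389   0.3014] grasp [ 0.5638 -0.3869  0.1304] w 0.0471 F [0.3 0.6 0.1] q [-0.78   0.529  1.339  0.005  1.287 -1.339]
 y [-0.006  0.012 -1.   ] z [0.848 0.53  0.001]
```

View pics/w8.png

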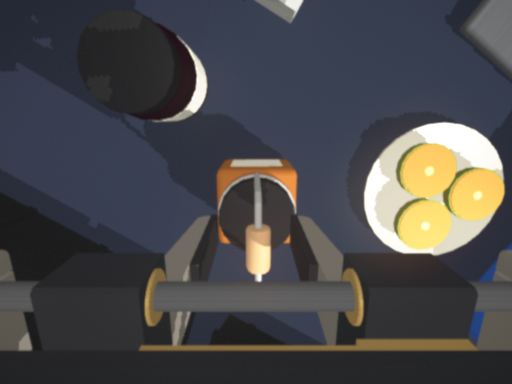

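```bash
python3 -c "
from a import *
p,R=log()
P=imaging.camera_params('wrist')
G=ray_z(P,(258,249),.137); print(G)
print('tool offs of grip from grasp pt mm',np.round(1e3*R.T@(G-(p+.171*R[:,1])),1))
"
```

```text
t 10.40 tcp [ 0.5649 -0.389   0.3015] grasp [ 0.5639 -0.387   0.1306] w 0.0434 F [-0.7 -0.4  0.2] q [-0.78   0.529  1.339  0.005  1.286 -1.339]
 y [-0.006  0.012 -1.   ] z [0.848 0.53  0.001]
[ 0.56640443 -0.3872089   0.137     ]
tool offs of grip from grasp pt mm [ 1.4 -6.5  2. ]
```

>>> send_rows --steps '[[[0.04, -0.22, 0.06, 0, 0, 0], [0, -0.02, 0, 0, 0, 0], [0, -0.02, 0, 0, 0, 0], [0, -0.02, 0, 0, 0, 0], [0, -0.02, 0, 0, 0, 0], [0, -0.02, 0, 0, 0, 0]]]'

```text
t: 10.9
tcp_pos: [0.5676, -0.3891, 0.3127]
orientation: [0.621, -0.616, 0.346, -0.339]
ft_force: [-0.2, -0.4, -2.6]
grip_width: 0.0133
```

```bash
python3 -c "
from a import *
p,R=log()
cv2.imwrite('pics/w9.png',imaging.snapshot('wrist'))
"
```

```text
t 10.90 tcp [ 0.5676 -0.3891  0.3127] grasp [ 0.5666 -0.3871  0.1417] w 0.0133 F [-0.2 -0.4 -2.6] q [-0.777  0.523  1.324  0.005  1.307 -1.337]
 y [-0.005  0.012 -1.   ] z [0.848 0.53  0.002]
```

View pics/w9.png

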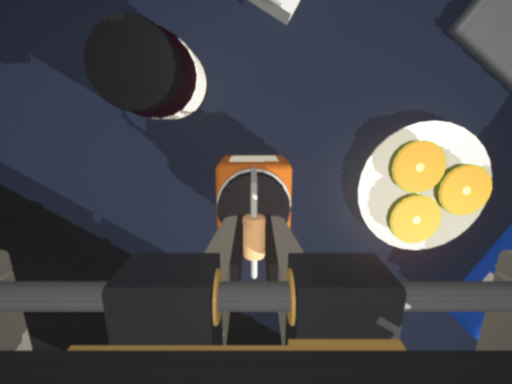

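```bash
cat >> a.py <<'E'
YAW=-.068; RX=np.array([.695,-.0333,.185])
def hook(y,tilt):
    R=Rot.from_euler('z',YAW).as_matrix()@Rot.from_euler('x',tilt).as_matrix()
    return R@[-.06,y,.049]+RX
bx=np.array([np.cos(YAW),np.sin(YAW),0]); by=np.array([-np.sin(YAW),np.cos(YAW),0])
def tooloff(px,p,R):
    # grip position in tool frame, assuming y depth .171
    P=imaging.camera_params('wrist'); o=P['cam_to_world'][:3,3]; d=P['cam_to_world'][:3,:3]@np.linalg.inv(P['K'])@np.array([px[0],px[1],1.])
    o=R.T@(o-p); d=R.T@d; return o+d*(.171-o[1])/d[1]
E
python3 -c "
from a import *
p,R=log()
print(tooloff((254,238),p,R))
h=hook(-.175,-.085); print(h)
g=h-.09*bx+[0,0,.032]
R1=down(YAW)
p1=p+[0,0,.09]
rows(g-.171*R1[:,1],R1,p0=p1,R0=R,n=10)
"
```

```text
t 10.95 tcp [ 0.5675 -0.3891  0.3127] grasp [ 0.5666 -0.3871  0.1417] w 0.0132 F [ 0.6 -0.2 -2.2] q [-0.777  0.523  1.324  0.005  1.307 -1.337]
 y [-0.005  0.012 -1.   ] z [0.848 0.53  0.002]
[-0.00243294  0.171      -0.00026785]
[ 0.62357343 -0.19903798  0.24868019]
n 10 dist 0.2050 ang 35.9
[[-0.62, -0.16, 0.25, 0.0, 0.9, -0.02], [-0.63, -0.16, 0.21, 0.0, 0.9, -0.02], [-0.64, -0.16, 0.17, 0.0, 0.9, -0.02], [-0.65, -0.16, 0.13, 0.0, 0.9, -0.02], [-0.66, -0.16, 0.09, 0.0, 0.9, -0.02], [-0.66, -0.16, 0.05, 0.0, 0.9, -0.02], [-0.66, -0.16, 0.01, 0.0, 0.9, -0.02], [-0.66, -0.16, -0.03, 0.0, 0.9, -0.02], [-0.66, -0.16, -0.07, 0.0, 0.9, -0.02], [-0.65, -0.16, -0.12, 0.0, 0.9, -0.02]]
```

>>> send_rows --steps '[[[0, -0.7, 0, 0, 0, 0], [0, -1, 0, 0, 0, 0], [0, -1, 0, 0, 0, 0], [-0.62, -0.3, 0.25, 0, 0.9, -0.02], [-0.63, -0.25, 0.21, 0, 0.9, -0.02], [-0.64, -0.16, 0.17, 0, 0.9, -0.02], [-0.65, -0.16, 0.13, 0, 0.9, -0.02], [-0.66, -0.16, 0.09, 0, 0.9, -0.02], [-0.66, -0.16, 0.05, 0, 0.9, -0.02], [-0.66, -0.16, 0.01, 0, 0.9, -0.02]]]'

```text
t: 11.78
tcp_pos: [0.5421, -0.2505, 0.4285]
orientation: [-0.522, 0.523, -0.485, 0.467]
ft_force: [0.3, -0.3, -4.1]
grip_width: 0.0129
```

```bash
python3 -c "
from a import *
p,R=log()
h=hook(-.175,-.085)
g=h-.09*bx+[0,0,.032]-.0024*by
R1=down(YAW)
rows(g-.171*R1[:,1],R1)
"
```

```text
t 11.78 tcp [ 0.5421 -0.2505  0.4285] grasp [ 0.5388 -0.2477  0.2575] w 0.0129 F [ 0.3 -0.3 -4.1] q [-0.635  0.209  1.493  0.002  1.466 -0.728]
 y [-0.019  0.016 -1.   ] z [ 0.996  0.093 -0.018]
n 3 dist 0.0604 ang 9.3
[[-0.62, -0.25, -0.04, 0.09, 0.77, -0.08], [-0.62, -0.25, -0.07, 0.09, 0.77, -0.08], [-0.61, -0.25, -0.1, 0.09, 0.77, -0.08]]
```

>>> send_rows --steps '[[[-0.62, -0.25, -0.04, 0.09, 0.77, -0.08], [-0.62, -0.25, -0.07, 0.09, 0.77, -0.08], [-0.61, -0.25, -0.1, 0.09, 0.77, -0.08], [0, 0, 0, 0, 0, 0]]]'

```text
t: 12.12
tcp_pos: [0.5324, -0.1891, 0.4498]
orientation: [0.48, -0.48, 0.521, -0.516]
ft_force: [0.5, 0.8, -4.1]
grip_width: 0.0132
```

```bash
python3 -c "
from a import *
p,R=log()
h=hook(-.175,-.085)
P=imaging.camera_params('wrist')
im=imaging.snapshot('wrist')
Rb=Rot.from_euler('z',YAW).as_matrix()@Rot.from_euler('x',-.085).as_matrix()
for y in (-.195,-.155,-.105,-.065):
  for l,c in [((-.078,y,.068),(0,0,255)),((-.06,y,.045),(0,255,0)),((0,y,.045),(255,0,0))]:
    q=proj(P,Rb@np.array(l)+RX)[0]; cv2.circle(im,tuple(int(round(x)) for x in q),3,c,1)
cv2.imwrite('pics/w10.png',im)
for n in ['top','side']: cv2.imwrite('pics/%s10.png'%n,imaging.snapshot(n))
"
```

```text
t 12.12 tcp [ 0.5324 -0.1891  0.4498] grasp [ 0.5315 -0.1882  0.2788] w 0.0132 F [ 0.5  0.8 -4.1] q [-0.556  0.107  1.564  0.002  1.477 -0.479]
 y [-0.005  0.005 -1.   ] z [ 0.997 -0.077 -0.005]
```

View pics/w10.png

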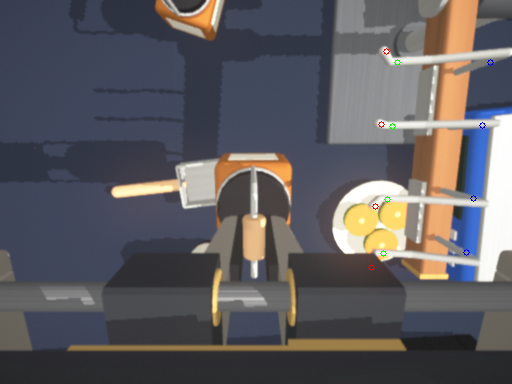

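View pics/side10.png

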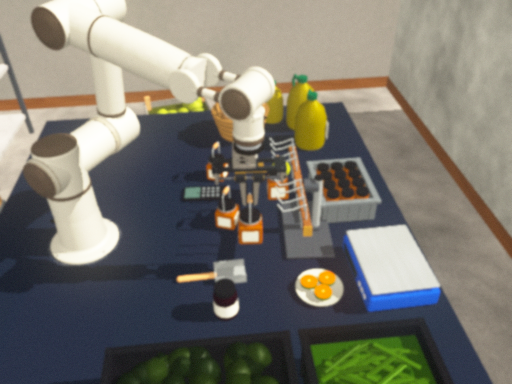

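```bash
python3 -c "
import cv2
im=cv2.imread('pics/w10.png'); cv2.imwrite('pics/w10c.png',cv2.resize(im[100:285,340:512],None,fx=4,fy=3.2,interpolation=cv2.INTER_CUBIC))
"
```

```text
(no output)
```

View pics/w10c.png

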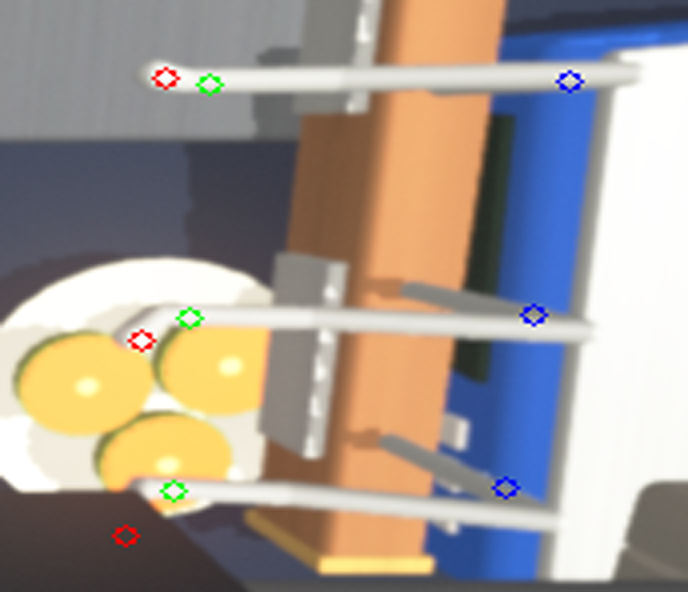

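```bash
python3 -c "
from a import *
p,R=log()
h=hook(-.175,-.085)
R1=down(YAW)
g=h-.09*bx+[0,0,.033]-.0024*by
rows(g-.171*R1[:,1],R1)
g2=h+[0,0,.033]-.0024*by
rows(g2-.171*R1[:,1],R1,p0=g-.171*R1[:,1],R0=R1,n=4)
"
```

```text
t 12.27 tcp [ 0.5324 -0.1922  0.4479] grasp [ 0.5312 -0.1915  0.2769] w 0.0131 F [ 0.4  1.4 -4.3] q [-5.600e-01  1.120e-01  1.563e+00 -1.000e-03  1.475e+00 -4.830e-01]
 y [-0.007  0.004 -1.   ] z [ 0.997 -0.076 -0.008]
n 1 dist 0.0058 ang 0.7
[[0.1, -0.16, 0.05, 0.11, -0.12, -0.05]]
n 4 dist 0.0900 ang 0.0
[[0.0, 0.0, 0.75, 0.0, 0.0, 0.0], [0.0, 0.0, 0.75, 0.0, 0.0, 0.0], [0.0, 0.0, 0.75, 0.0, 0.0, 0.0], [0.0, 0.0, 0.75, 0.0, 0.0, 0.0]]
```

>>> send_rows --steps '[[[0.1, -0.16, 0.05, 0.1, -0.12, -0.05], [0, -0.02, 0.7, 0, 0, 0]]]'

```text
t: 12.43
tcp_pos: [0.5532, -0.1984, 0.4518]
orientation: [0.481, -0.484, 0.518, -0.515]
ft_force: [-0.3, -1.1, -3.9]
grip_width: 0.0133
```

```bash
python3 -c "
from a import *
p,R=log()
h=hook(-.175,-.085)
R1=down(YAW)
g=h+[0,0,.033]-.0024*by
rows(g-.171*R1[:,1],R1,n=3)
"
```

```text
t 12.43 tcp [ 0.5532 -0.1984  0.4518] grasp [ 0.5522 -0.1983  0.2809] w 0.0133 F [-0.3 -1.1 -3.9] q [-0.549  0.165  1.496 -0.003  1.485 -0.481]
 y [-0.006  0.001 -1.   ] z [ 0.998 -0.068 -0.006]
n 3 dist 0.0703 ang 0.3
[[-0.02, -0.01, 0.78, 0.03, 0.0, 0.0], [-0.02, -0.01, 0.78, 0.03, 0.0, 0.0], [-0.02, -0.01, 0.78, 0.03, 0.0, 0.0]]
```

>>> send_rows --steps '[[[-0.02, -0.02, 0.78, 0.03, 0, 0], [-0.02, -0.02, 0.78, 0.03, 0, 0], [-0.02, -0.02, 0.7, 0.03, 0, 0]]]'

```text
t: 12.68
tcp_pos: [0.6227, -0.2054, 0.4517]
orientation: [0.482, -0.482, 0.518, -0.517]
ft_force: [0.3, 1.3, -3.5]
grip_width: 0.0128
```

```bash
python3 -c "
from a import *
p,R=log()
h=hook(-.175,-.085)
R1=down(YAW)
g=h+[0,0,.033]-.0024*by; print(g)
cv2.imwrite('pics/w11.png',imaging.snapshot('wrist'))
s=imaging.snapshot('side');cv2.imwrite('pics/s11.png',cv2.resize(s[120:270,210:340],None,fx=4,fy=4,interpolation=cv2.INTER_CUBIC))
"
```

```text
t 12.68 tcp [ 0.6227 -0.2054  0.4517] grasp [ 0.6223 -0.2053  0.2807] w 0.0128 F [ 0.3  1.3 -3.5] q [-0.502  0.342  1.286 -0.     1.515 -0.432]
 y [-0.002  0.001 -1.   ] z [ 0.998 -0.07  -0.002]
[ 0.62341035 -0.20143243  0.28168019]
```

View pics/w11.png

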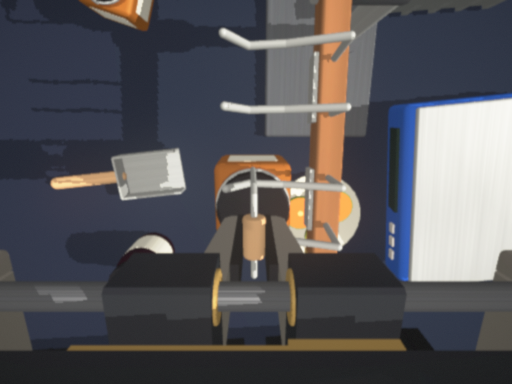

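View pics/s11.png

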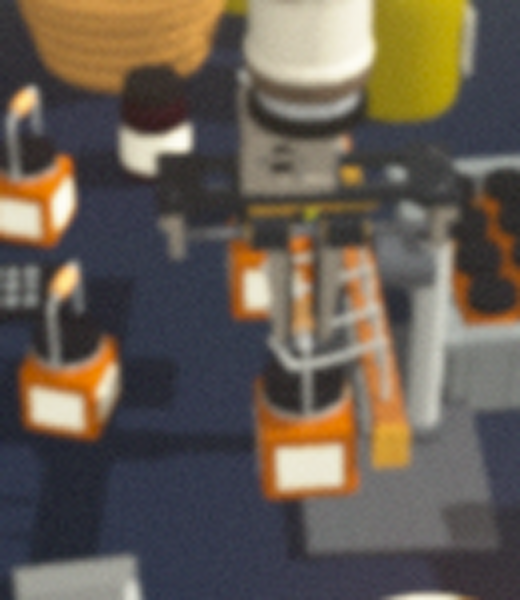

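>>> send_rows --steps '[[[-0.13, 0.3, 0.04, 0, 0, 0], [0, 0.4, 0, 0, 0, 0]]]'

```text
t: 12.95
tcp_pos: [0.6259, -0.2037, 0.4306]
orientation: [-0.482, 0.482, -0.516, 0.518]
ft_force: [-0.1, 0.4, -4.5]
grip_width: 0.0131
```

```bash
python3 -c "
from a import *
p,R=log()
h=hook(-.175,-.085)
print(h-.0024*by)
cv2.imwrite('pics/w12.png',imaging.snapshot('wrist'))
P=imaging.camera_params('wrist')
"
```

```text
t 12.95 tcp [ 0.6259 -0.2037  0.4306] grasp [ 0.6264 -0.204   0.2596] w 0.0131 F [-0.1  0.4 -4.5] q [-0.498  0.356  1.31  -0.     1.472 -0.427]
 y [ 0.003 -0.002 -1.   ] z [ 0.998 -0.07   0.003]
[ 0.62341035 -0.20143243  0.24868019]
```

View pics/w12.png

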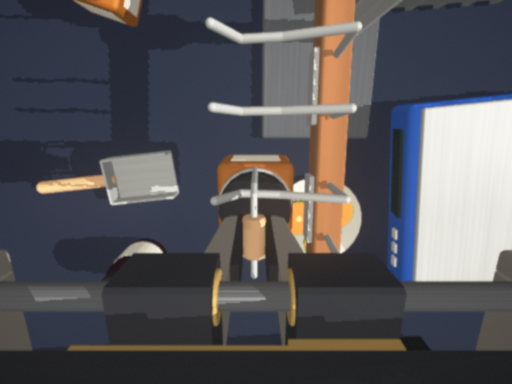

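```bash
python3 -c "
from a import *
p,R=log()
P=imaging.camera_params('wrist')
r=ray_z(P,(254,195),.2425); w0=p+R@tooloff((254,238),p,R)
print(r,w0, 'rod - wood along by',(r-w0)@by)
"
```

```text
t 13.00 tcp [ 0.625  -0.2037  0.4269] grasp [ 0.6246 -0.2038  0.2559] w 0.0135 F [-1.4 -1.2 -6. ] q [-4.980e-01  3.580e-01  1.315e+00 -1.000e-03  1.471e+00 -4.280e-01]
 y [-0.002 -0.    -1.   ] z [ 0.998 -0.07  -0.002]
[ 0.62559374 -0.17929732  0.2425    ] [ 0.62404646 -0.20186367  0.25591206] rod - wood along by 0.02261933208542033
```

>>> send_rows --steps '[[[-0.02, 0.3, 0, 0, 0, 0], [0.02, 0.3, 0, 0, 0, 0]]]'

```text
t: 13.17
tcp_pos: [0.6241, -0.205, 0.409]
orientation: [-0.481, 0.483, -0.517, 0.518]
ft_force: [-0.3, -1.6, 1.8]
grip_width: 0.0134
```

```bash
python3 -c "
from a import *
p,R=log()
cv2.imwrite('pics/w13.png',imaging.snapshot('wrist'))
s=imaging.snapshot('side');cv2.imwrite('pics/s13.png',cv2.resize(s[120:270,210:340],None,fx=4,fy=4,interpolation=cv2.INTER_CUBIC))
"
```

```text
t 13.17 tcp [ 0.6241 -0.205   0.409 ] grasp [ 0.6239 -0.2057  0.238 ] w 0.0134 F [-0.3 -1.6  1.8] q [-0.5    0.366  1.34  -0.004  1.435 -0.428]
 y [-0.001 -0.004 -1.   ] z [ 0.997 -0.071 -0.001]
```

View pics/w13.png

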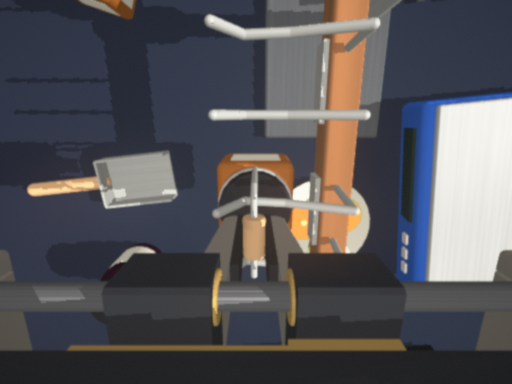

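View pics/s13.png

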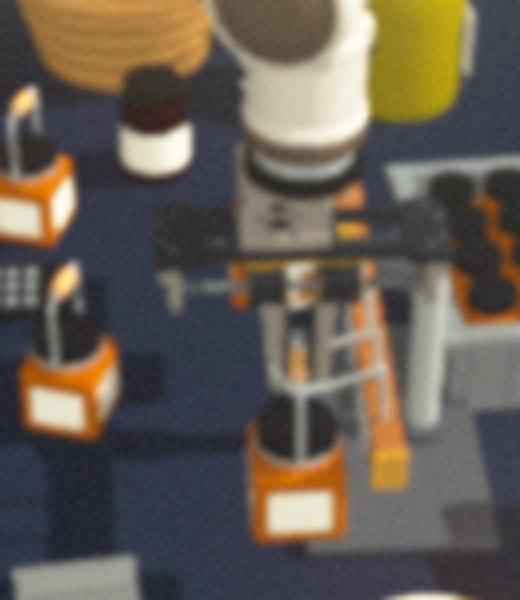

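>>> send_rows --steps '[[[0.04, 0.1, 0, 0, 0, 0], [0.04, 0.1, 0, 0, 0, 0], [0.04, 0.1, 0, 0, 0, 0]]]'

```text
t: 13.52
tcp_pos: [0.6232, -0.2073, 0.3998]
orientation: [0.482, -0.482, 0.518, -0.516]
ft_force: [-1.5, 2.3, 1.2]
grip_width: 0.0132
```

```bash
python3 -c "
from a import *
p,R=log()
cv2.imwrite('pics/w14.png',imaging.snapshot('wrist'))
print(sensors.read_state()['ft_force'])
"
```

```text
t 13.52 tcp [ 0.6232 -0.2073  0.3998] grasp [ 0.6229 -0.2069  0.2288] w 0.0132 F [-1.5  2.3  1.2] q [-5.050e-01  3.720e-01  1.350e+00  1.000e-03  1.422e+00 -4.340e-01]
 y [-0.002  0.002 -1.   ] z [ 0.997 -0.071 -0.002]
[ 1.02751417  1.21418656 -1.43082807]
```

View pics/w14.png

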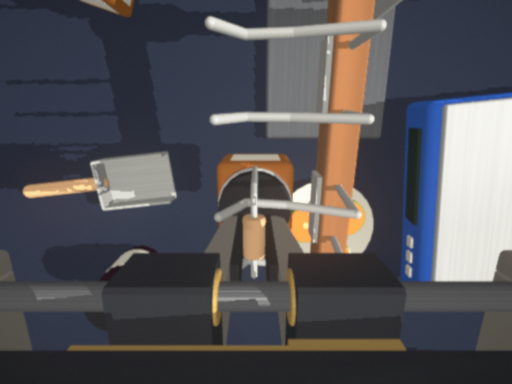

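>>> send_rows --steps '[[[0.03, 0.1, 0, 0, 0, 0], [0.02, 0.06, 0, 0, 0, 0], [0, -0.01, 0, 0, 0, 0]]]'

```text
t: 13.82
tcp_pos: [0.6232, -0.2085, 0.3948]
orientation: [0.482, -0.482, 0.518, -0.516]
ft_force: [-0.6, 1.6, 0.6]
grip_width: 0.0134
```

```bash
python3 -c "
from a import *
p,R=log()
"
```

```text
t 13.82 tcp [ 0.6232 -0.2085  0.3948] grasp [ 0.6228 -0.208   0.2238] w 0.0134 F [-0.6  1.6  0.6] q [-0.507  0.376  1.355  0.002  1.413 -0.437]
 y [-0.002  0.003 -1.   ] z [ 0.998 -0.07  -0.002]
```

Supported; open partly.

>>> send_rows --steps '[[[0, -0.02, 0, 0, 0, 0], [0, -0.02, 0, 0, 0, 0], [0, -0.02, 0, 0, 0, 0], [0, -0.02, 0, 0, 0, 0]]]' --fingers 150

```text
t: 14.15
tcp_pos: [0.6235, -0.2096, 0.3983]
orientation: [-0.482, 0.482, -0.517, 0.518]
ft_force: [-0.5, 0.2, 0.3]
grip_width: 0.0366
```

```bash
python3 -c "
from a import *
p,R=log()
cv2.imwrite('pics/w15.png',imaging.snapshot('wrist'))
s=imaging.snapshot('side');cv2.imwrite('pics/s15.png',cv2.resize(s[120:270,210:340],None,fx=4,fy=4,interpolation=cv2.INTER_CUBIC))
"
```

```text
t 14.15 tcp [ 0.6235 -0.2096  0.3983] grasp [ 0.6235 -0.2098  0.2273] w 0.0366 F [-0.5  0.2  0.3] q [-5.070e-01  3.740e-01  1.350e+00 -1.000e-03  1.416e+00 -4.360e-01]
 y [ 0.    -0.001 -1.   ] z [ 0.997 -0.071  0.   ]
```

View pics/w15.png

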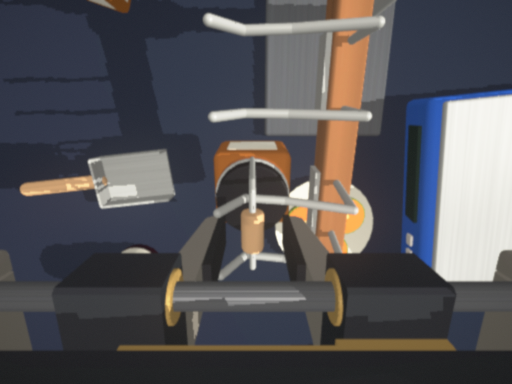

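View pics/s15.png

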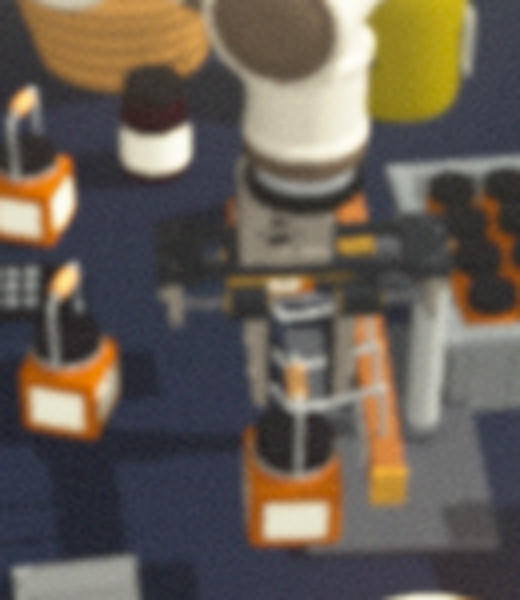

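```bash
python3 -c "
from a import *
p,R=log()
R1=down(-.338); rows(np.array([.4464,.3032,.137+.171+.07]),R1,p0=p+[0,0,.085],R0=R,n=18)
"
```

```text
t 14.25 tcp [ 0.6235 -0.2095  0.3984] grasp [ 0.6236 -0.2097  0.2274] w 0.0377 F [ 0.1 -0.3  0.9] q [-5.070e-01  3.740e-01  1.350e+00 -1.000e-03  1.416e+00 -4.360e-01]
 y [ 0.    -0.001 -1.   ] z [ 0.997 -0.071  0.001]
n 18 dist 0.5526 ang 15.3
[[-0.92, 0.19, -0.39, 0.0, 0.21, 0.0], [-0.92, 0.19, -0.41, 0.0, 0.21, 0.0], [-0.91, 0.19, -0.42, 0.0, 0.21, 0.0], [-0.91, 0.19, -0.44, 0.0, 0.21, 0.0], [-0.9, 0.19, -0.45, 0.0, 0.21, 0.0], [-0.89, 0.19, -0.46, 0.0, 0.21, 0.0], [-0.89, 0.19, -0.47, 0.0, 0.21, 0.0], [-0.88, 0.19, -0.49, 0.0, 0.21, 0.0], [-0.87, 0.19, -0.5, 0.0, 0.21, 0.0], [-0.86, 0.19, -0.51, 0.0, 0.21, 0.0], [-0.86, 0.19, -0.53, 0.0, 0.21, 0.0], [-0.85, 0.19, -0.54, 0.0, 0.21, 0.0]]
[[-0.84, 0.19, -0.55, 0.0, 0.21, 0.0], [-0.83, 0.19, -0.56, 0.0, 0.21, 0.0], [-0.82, 0.19, -0.58, 0.0, 0.21, 0.0], [-0.81, 0.19, -0.59, 0.0, 0.21, 0.0], [-0.81, 0.2, -0.6, 0.0, 0.21, 0.0], [-0.8, 0.2, -0.61, 0.0, 0.21, 0.0]]
```

>>> send_rows --steps '[[[0, -0.6, 0, 0, 0, 0], [0, -1, 0, 0, 0, 0], [0, -1, 0, 0, 0, 0], [-0.92, -0.4, -0.4, 0, 0.21, 0], [-0.92, 0, -0.41, 0, 0.21, 0], [-0.91, 0.1, -0.42, 0, 0.21, 0], [-0.91, 0.19, -0.44, 0, 0.21, 0], [-0.9, 0.19, -0.45, 0, 0.21, 0], [-0.89, 0.19, -0.46, 0, 0.21, 0], [-0.89, 0.19, -0.47, 0, 0.21, 0], [-0.88, 0.19, -0.49, 0, 0.21, 0], [-0.87, 0.19, -0.5, 0, 0.21, 0]]]' --fingers 80

```text
t: 15.25
tcp_pos: [0.5331, 0.0509, 0.4558]
orientation: [-0.443, 0.441, -0.548, 0.555]
ft_force: [0.4, -0.4, -0.1]
grip_width: 0.063
```

```bash
python3 -c "
from a import *
p,R=log()
R1=down(-.338); rows(np.array([.4464,.3032,.137+.171+.07]),R1)
for n in ['top','side']: cv2.imwrite('pics/%s16.png'%n,imaging.snapshot(n))
"
```

```text
t 15.25 tcp [0.5331 0.0509 0.4558] grasp [0.5346 0.0499 0.2848] w 0.0630 F [ 0.4 -0.4 -0.1] q [-0.13   0.022  1.642 -0.004  1.468  0.091]
 y [ 0.009 -0.006 -1.   ] z [ 0.976 -0.218  0.01 ]
n 10 dist 0.2779 ang 6.8
[[-0.76, 0.25, -0.47, -0.01, 0.17, 0.0], [-0.75, 0.25, -0.48, -0.01, 0.17, 0.0], [-0.75, 0.25, -0.49, -0.01, 0.17, 0.0], [-0.74, 0.25, -0.49, -0.01, 0.17, 0.0], [-0.74, 0.25, -0.5, -0.01, 0.17, 0.0], [-0.73, 0.26, -0.51, -0.01, 0.17, 0.0], [-0.72, 0.26, -0.52, -0.01, 0.17, 0.0], [-0.72, 0.26, -0.53, -0.01, 0.17, 0.0], [-0.71, 0.26, -0.54, -0.01, 0.17, 0.0], [-0.7, 0.26, -0.54, -0.01, 0.17, 0.0]]
```

View pics/top16.png

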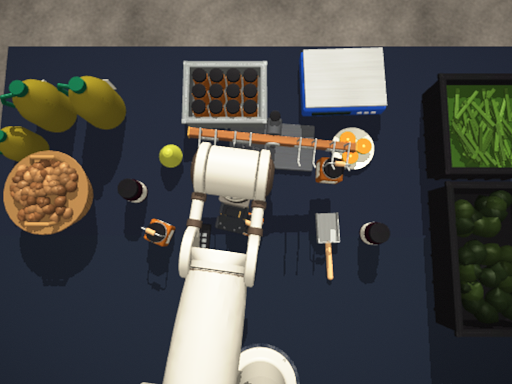

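View pics/side16.png

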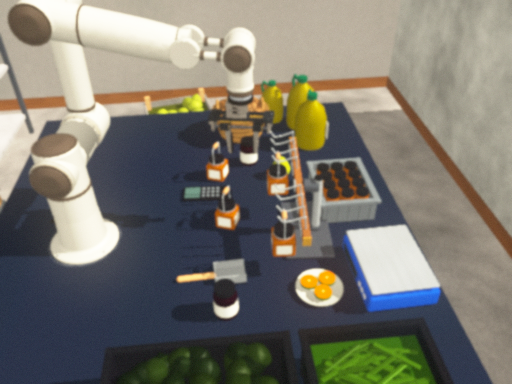

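>>> send_rows --steps '[[[-0.76, 0.25, -0.47, 0, 0.17, 0], [-0.75, 0.25, -0.48, 0, 0.17, 0], [-0.75, 0.25, -0.49, 0, 0.17, 0], [-0.74, 0.25, -0.49, 0, 0.17, 0], [-0.74, 0.25, -0.5, 0, 0.17, 0], [-0.73, 0.26, -0.51, 0, 0.17, 0], [-0.72, 0.26, -0.52, 0, 0.17, 0], [-0.72, 0.26, -0.53, 0, 0.17, 0], [-0.71, 0.26, -0.54, 0, 0.17, 0], [-0.7, 0.26, -0.54, 0, 0.17, 0]]]'

```text
t: 16.18
tcp_pos: [0.448, 0.3076, 0.3782]
orientation: [-0.411, 0.401, -0.572, 0.586]
ft_force: [1.2, 0.2, 0.1]
grip_width: 0.0631
```

```bash
python3 -c "
from a import *
p,R=log()
im=imaging.snapshot('wrist'); P=imaging.camera_params('wrist')
G=np.array([.4464,.3032,.137]); yy=np.array([np.sin(.338),np.cos(.338),0])
for k,c in [(0,(0,0,255)),(.032,(0,255,0)),(-.032,(255,0,0))]:
    q=proj(P,G+k*yy)[0]; print(q); cv2.circle(im,tuple(int(round(x)) for x in q),3,c,1)
cv2.imwrite('pics/w17.png',im)
"
```

```text
t 16.18 tcp [0.448  0.3076 0.3782] grasp [0.4518 0.3061 0.2072] w 0.0631 F [1.2 0.2 0.1] q [ 0.383  0.094  1.722 -0.017  1.309  0.735]
 y [ 0.022 -0.009 -1.   ] z [ 0.94  -0.341  0.024]
[252.53943259 212.58303259]
[252.23528056 175.08795292]
[252.82296933 247.53671172]
```

View pics/w17.png

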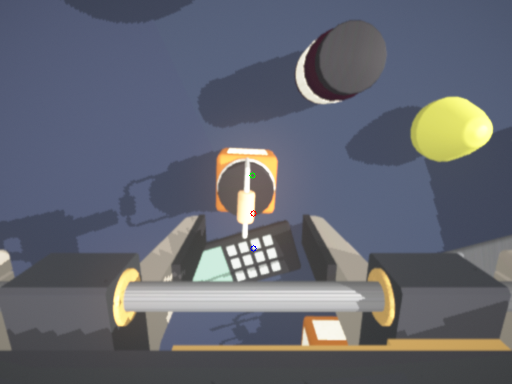

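```bash
python3 -c "
from a import *
p,R=log()
P=imaging.camera_params('wrist')
e1=ray_z(P,(247.3,161),.137);e2=ray_z(P,(244.8,237),.137);G=ray_z(P,(246,207.5),.137); print(e1,e2,G,np.linalg.norm(e1-e2)); d=e1-e2; ps=np.arctan2(d[1],d[0])-np.pi/2; print(ps)
R1=down(ps); rows(np.array([G[0],G[1],.137+.171+.001]),R1,n=3)
"
```

```text
t 16.23 tcp [0.446  0.3106 0.3763] grasp [0.4492 0.3095 0.2053] w 0.0630 F [-3.5  2.  -1.7] q [ 0.389  0.096  1.722 -0.014  1.308  0.738]
 y [ 0.019 -0.007 -1.   ] z [ 0.941 -0.339  0.02 ]
[0.45720026 0.34550034 0.137     ] [0.43269112 0.2846848  0.137     ] [0.44280901 0.30928036 0.137     ] 0.06556849352902985
-0.3830966032284371
n 3 dist 0.0673 ang 2.4
[[0.03, 0.75, -0.04, -0.09, 0.18, 0.0], [0.03, 0.75, -0.04, -0.09, 0.18, 0.0], [0.03, 0.75, -0.03, -0.09, 0.18, 0.0]]
```

>>> send_rows --steps '[[[0.06, 0.75, -0.02, -0.09, 0.15, 0], [0.06, 0.75, -0.02, -0.09, 0.15, 0], [0.06, 0.75, -0.02, -0.09, 0.15, 0], [0, -0.02, 0, 0, 0, 0]]]'

```text
t: 16.57
tcp_pos: [0.4448, 0.3071, 0.3089]
orientation: [-0.4, 0.397, -0.583, 0.585]
ft_force: [-0.5, -0.1, -1.0]
grip_width: 0.0632
```

```bash
python3 -c "
from a import *
p,R=log()
im=imaging.snapshot('wrist')
cv2.imwrite('pics/w18.png',im)
"
```

```text
t 16.57 tcp [0.4448 0.3071 0.3089] grasp [0.4457 0.3073 0.1379] w 0.0632 F [-0.5 -0.1 -1. ] q [ 3.810e-01  1.630e-01  1.790e+00 -1.000e-03  1.183e+00  7.540e-01]
 y [ 0.006  0.001 -1.   ] z [ 0.931 -0.364  0.005]
```

View pics/w18.png

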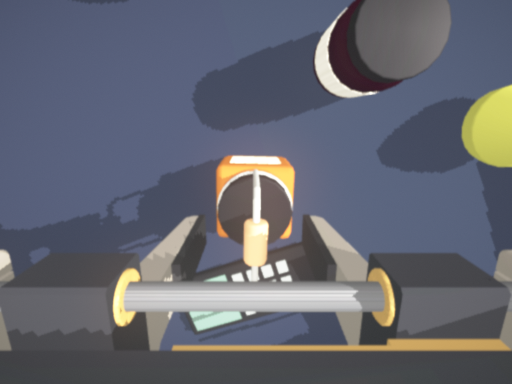

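>>> send_rows --steps '[[[0, -0.03, 0.02, 0, 0, 0], [0, -0.02, 0, 0, 0, 0], [0, -0.02, 0, 0, 0, 0], [0, -0.02, 0, 0, 0, 0], [0, -0.02, 0, 0, 0, 0], [0, -0.02, 0, 0, 0, 0], [0, -0.02, 0, 0, 0, 0]]]' --fingers 255

```text
t: 17.2
tcp_pos: [0.45, 0.307, 0.3249]
orientation: [-0.406, 0.391, -0.582, 0.586]
ft_force: [-0.3, 0.4, -0.5]
grip_width: 0.0184
```

```bash
python3 -c "
from a import *
p,R=log()
im=imaging.snapshot('wrist')
cv2.imwrite('pics/w19.png',im[150:300,180:330])
"
```

```text
t 17.20 tcp [0.45   0.307  0.3249] grasp [0.4537 0.3081 0.154 ] w 0.0184 F [-0.3  0.4 -0.5] q [ 0.377  0.149  1.772 -0.002  1.199  0.751]
 y [ 0.022  0.007 -1.   ] z [ 0.931 -0.365  0.018]
```

View pics/w19.png

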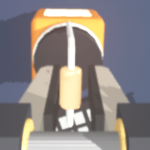

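>>> send_rows --steps '[[[0, 0, 0, 0, 0, 0], [0, 0.25, -0.02, -0.1, 0, 0.15], [0, 0.25, -0.02, -0.1, 0, 0.15]]]' --fingers 160

```text
t: 17.5
tcp_pos: [0.4496, 0.3082, 0.3109]
orientation: [0.411, -0.386, 0.59, -0.578]
ft_force: [-1.4, 0.4, 0.6]
grip_width: 0.0324
```

```bash
python3 -c "
from a import *
p,R=log()
im=imaging.snapshot('wrist')
cv2.imwrite('pics/w20.png',cv2.resize(im[150:300,180:330],None,fx=4,fy=4))
"
```

```text
t 17.50 tcp [0.4496 0.3082 0.3109] grasp [0.4528 0.3141 0.1401] w 0.0324 F [-1.4  0.4  0.6] q [0.373 0.162 1.787 0.027 1.163 0.735]
 y [ 0.019  0.034 -0.999] z [ 0.931 -0.364  0.005]
```

View pics/w20.png

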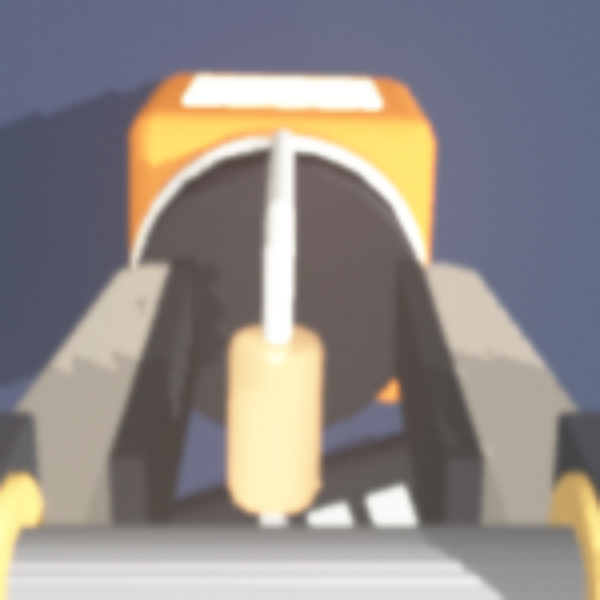

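```bash
python3 -c "
from a import *
p,R=log()
P=imaging.camera_params('wrist'); G=ray_z(P,(249,254),.137); print(G, tooloff((249,254),p,R))
R1=down(-.373); rows(np.array([G[0],G[1],.138+.171]),R1,n=2)
"
```

```text
t 17.55 tcp [0.449  0.308  0.3092] grasp [0.4518 0.3138 0.1383] w 0.0339 F [-0.7 -0.2 -1.4] q [0.373 0.163 1.789 0.028 1.162 0.735]
 y [ 0.016  0.034 -0.999] z [ 0.931 -0.364  0.003]
[0.4449633  0.30647813 0.137     ] [ 0.00883592  0.171      -0.00374286]
n 2 dist 0.0043 ang 2.2
[[0.05, 0.0, -0.05, -0.02, 0.0, -0.27], [0.05, 0.0, -0.05, -0.02, 0.0, -0.27]]
```

>>> send_rows --steps '[[[0.05, 0, -0.05, -0.02, 0, -0.27], [0.05, 0, -0.05, -0.02, 0, -0.27], [0, 0, 0, 0, 0, 0], [0, 0, 0, 0, 0, 0]]]' --fingers 255

```text
t: 17.88
tcp_pos: [0.4445, 0.3056, 0.307]
orientation: [-0.396, 0.401, -0.583, 0.585]
ft_force: [0.6, 0.8, -0.7]
grip_width: 0.0132
```

```bash
python3 -c "
from a import *
p,R=log()
im=imaging.snapshot('wrist')
cv2.imwrite('pics/w21.png',cv2.resize(im[150:300,180:330],None,fx=4,fy=4))
"
```

```text
t 17.88 tcp [0.4445 0.3056 0.307 ] grasp [0.4438 0.3047 0.136 ] w 0.0132 F [ 0.6  0.8 -0.7] q [ 0.379  0.166  1.79  -0.004  1.191  0.753]
 y [-0.004 -0.005 -1.   ] z [ 0.931 -0.364 -0.002]
```

View pics/w21.png

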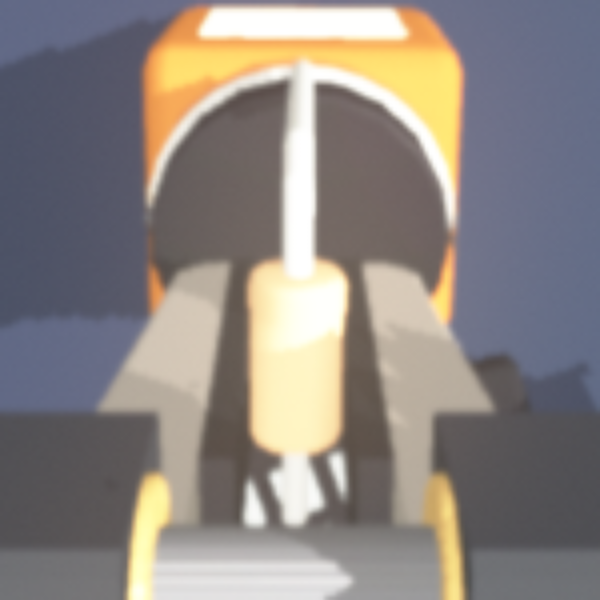

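```bash
python3 - <<'E'
from a import *
p,R=log()
print('off',tooloff((254.6,239.3),p,R))
T=imaging.camera_params('top');S=imaging.camera_params('side')
t=cv2.imread('pics/top16.png');s=cv2.imread('pics/side16.png')
outs=[]
for tilt in (.06,.075,.09):
    Rb=Rot.from_euler('z',YAW).as_matrix()@Rot.from_euler('x',tilt).as_matrix()
    im=cv2.resize(s[130:270,255:335],None,fx=4,fy=4,interpolation=cv2.INTER_CUBIC)
    pts=[(-.078,y,.068) for y in (.195,.155,-.065,-.105,-.155,-.195)]+[(a,-.23,b) for a in(-.011,.011) for b in (-.015,.015)]
    for l in pts:
        q=proj(S,Rb@np.array(l)+RX)[0]; q=((q-[255,130]+.5)*4-.5); cv2.circle(im,tuple(int(round(x)) for x in q),3,(0,0,255),1)
    outs.append(im)
cv2.imwrite('pics/c16.png',np.hstack(outs)[:, :800])
E
```

```text
t 17.93 tcp [0.4445 0.3056 0.307 ] grasp [0.4438 0.3048 0.136 ] w 0.0133 F [ 1.3 -0.3 -2. ] q [ 0.379  0.166  1.79  -0.003  1.191  0.753]
 y [-0.004 -0.005 -1.   ] z [ 0.931 -0.364 -0.002]
off [-0.00072901  0.171      -0.00036308]
```

View pics/c16.png

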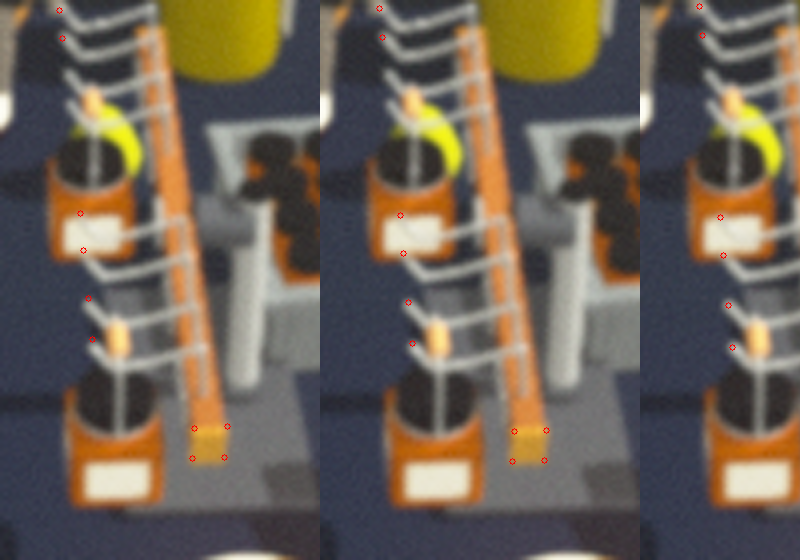

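```bash
python3 -c "
from a import *
p,R=log()
h=hook(.175,.073); print(h, hook(.175,-.085))
R1=down(YAW)
g=h-.10*bx+[0,0,.034]+(-.0007)*by
rows(g-.171*R1[:,1],R1,p0=p+[0,0,.1],R0=R,n=8)
"
```

```text
t 17.93 tcp [0.4445 0.3056 0.307 ] grasp [0.4438 0.3048 0.136 ] w 0.0133 F [ 1.3 -0.3 -2. ] q [ 0.379  0.166  1.79  -0.003  1.191  0.753]
 y [-0.004 -0.005 -1.   ] z [ 0.931 -0.364 -0.002]
[0.646755   0.14134184 0.24663315] [0.64726923 0.14889244 0.218966  ]
n 8 dist 0.1937 ang 17.5
[[0.46, -0.18, 0.64, 0.0, -0.55, 0.01], [0.48, -0.18, 0.62, 0.0, -0.55, 0.01], [0.51, -0.18, 0.6, 0.0, -0.55, 0.01], [0.53, -0.18, 0.58, 0.0, -0.55, 0.01], [0.55, -0.19, 0.56, 0.0, -0.55, 0.01], [0.57, -0.19, 0.54, 0.0, -0.55, 0.01], [0.59, -0.19, 0.52, 0.0, -0.55, 0.01], [0.61, -0.19, 0.49, 0.0, -0.55, 0.01]]
```

>>> send_rows --steps '[[[0, -0.7, 0, 0, 0, 0], [0, -1, 0, 0, 0, 0], [0, -1, 0, 0, 0, 0], [0, -0.8, 0, 0, 0, 0], [0.46, -0.18, 0.64, 0, -0.55, 0.01], [0.48, -0.18, 0.62, 0, -0.55, 0.01], [0.51, -0.18, 0.6, 0, -0.55, 0.01], [0.53, -0.18, 0.58, 0, -0.55, 0.01], [0.55, -0.15, 0.56, 0, -0.55, 0.01], [0.57, -0.1, 0.54, 0, -0.55, 0.01], [0.59, -0.1, 0.52, 0, -0.55, 0.01]]]'

```text
t: 18.85
tcp_pos: [0.5337, 0.1662, 0.439]
orientation: [0.471, -0.486, 0.525, -0.515]
ft_force: [-0.0, 1.1, -4.4]
grip_width: 0.0131
```

```bash
python3 -c "
from a import *
p,R=log()
h=hook(.175,.073)
R1=down(YAW)
g=h-.10*bx+[0,0,.034]+(-.0007)*by
rows(g-.171*R1[:,1],R1)
"
```

```text
t 18.85 tcp [0.5337 0.1662 0.439 ] grasp [0.5293 0.1655 0.2681] w 0.0131 F [-0.   1.1 -4.4] q [ 0.086  0.104  1.589 -0.002  1.474  0.169]
 y [-0.025 -0.004 -1.   ] z [ 0.996 -0.083 -0.025]
n 1 dist 0.0262 ang 1.7
[[0.59, -0.43, 0.48, 0.36, -0.21, 0.09]]
```

>>> send_rows --steps '[[[0.59, -0.43, 0.48, 0.36, -0.21, 0.09], [0, 0, 0, 0, 0, 0]]]'

```text
t: 19.02
tcp_pos: [0.5489, 0.1431, 0.4503]
orientation: [-0.482, 0.483, -0.517, 0.518]
ft_force: [1.9, -1.4, -3.0]
grip_width: 0.0127
```

```bash
python3 -c "
from a import *
p,R=log()
im=imaging.snapshot('wrist');P=imaging.camera_params('wrist')
Rb=Rot.from_euler('z',YAW).as_matrix()@Rot.from_euler('x',.073).as_matrix()
for y in (.195,.155,.105,.065):
  for l,c in [((-.078,y,.068),(0,0,255)),((-.06,y,.045),(0,255,0)),((-.02,y,.045),(255,0,0))]:
    q=proj(P,Rb@np.array(l)+RX)[0]; cv2.circle(im,tuple(int(round(x)) for x in q),3,c,1)
cv2.imwrite('pics/w22.png',im)
h=hook(.175,.073)
R1=down(YAW)
g=h+[0,0,.034]+(-.0007)*by
rows(g-.171*R1[:,1],R1)
"
```

```text
t 19.02 tcp [0.5489 0.1431 0.4503] grasp [0.5488 0.1426 0.2793] w 0.0127 F [ 1.9 -1.4 -3. ] q [ 0.043  0.111  1.559 -0.002  1.472  0.112]
 y [-0.001 -0.002 -1.   ] z [ 0.998 -0.07  -0.001]
n 4 dist 0.0990 ang 0.4
[[-0.03, -0.03, 0.82, 0.02, -0.01, 0.01], [-0.03, -0.03, 0.82, 0.02, -0.01, 0.01], [-0.03, -0.03, 0.82, 0.02, -0.01, 0.01], [-0.03, -0.03, 0.82, 0.02, -0.01, 0.01]]
```

View pics/w22.png

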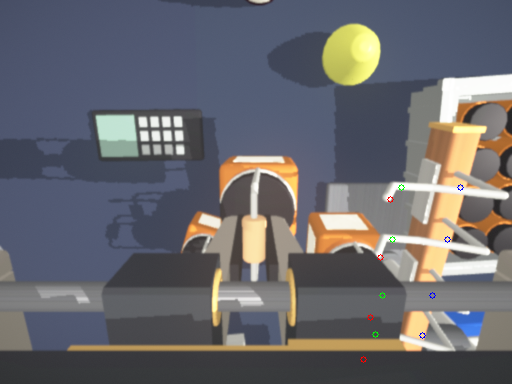

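>>> send_rows --steps '[[[-0.03, -0.04, 0.82, 0.02, 0, 0], [-0.03, -0.04, 0.82, 0.02, 0, 0]]]'

```text
t: 19.23
tcp_pos: [0.5942, 0.1435, 0.4473]
orientation: [0.479, -0.486, 0.52, -0.514]
ft_force: [1.3, -0.5, -3.0]
grip_width: 0.0126
```

```bash
python3 -c "
from a import *
p,R=log()
h=hook(.175,.073)
R1=down(YAW)
g=h+[0,0,.034]+(-.0007)*by
rows(g-.171*R1[:,1],R1,n=2)
"
```

```text
t 19.23 tcp [0.5942 0.1435 0.4473] grasp [0.5919 0.1434 0.2763] w 0.0126 F [ 1.3 -0.5 -3. ] q [0.039 0.231 1.429 0.    1.494 0.109]
 y [-0.014 -0.    -1.   ] z [ 0.997 -0.069 -0.014]
n 2 dist 0.0528 ang 0.8
[[-0.01, -0.08, 0.88, 0.1, -0.01, 0.01], [-0.01, -0.08, 0.88, 0.1, -0.01, 0.01]]
```

>>> send_rows --steps '[[[-0.01, -0.1, 0.88, 0.1, 0, 0], [-0.01, -0.08, 0.88, 0.1, 0, 0]]]'

```text
t: 19.4
tcp_pos: [0.6471, 0.142, 0.4489]
orientation: [0.481, -0.485, 0.518, -0.515]
ft_force: [0.7, -0.2, -3.7]
grip_width: 0.0133
```

```bash
python3 -c "
from a import *
p,R=log()
im=imaging.snapshot('wrist');cv2.imwrite('pics/w23.png',im)
h=hook(.175,.073)
R1=down(YAW)
g=h+[0,0,.034]+(-.0007)*by; print(g)
rows(g-.171*R1[:,1],R1)
"
```

```text
t 19.40 tcp [0.6471 0.142  0.4489] grasp [0.6458 0.142  0.2779] w 0.0133 F [ 0.7 -0.2 -3.7] q [ 0.034  0.363  1.266 -0.     1.52   0.102]
 y [-0.007 -0.    -1.   ] z [ 0.998 -0.068 -0.007]
[0.64670743 0.14064346 0.28063315]
n 1 dist 0.0057 ang 0.3
[[0.03, -0.14, -0.12, 0.07, -0.03, 0.01]]
```

View pics/w23.png

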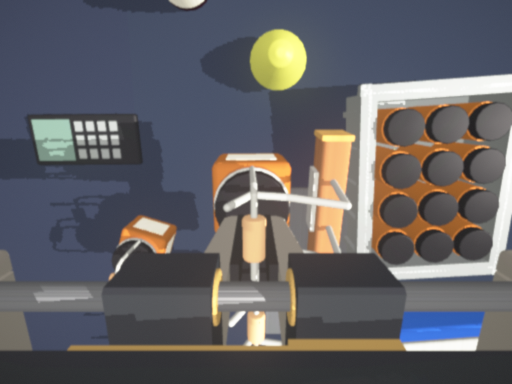

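```bash
python3 -c "
from a import *
p,R=log()
P=imaging.camera_params('wrist')
r=ray_z(P,(254,194.5),.2436); w0=p+R@tooloff((254,239),p,R)
print(r,w0, 'rod - wood along by',(r-w0)@by)
"
```

```text
t 19.45 tcp [0.6503 0.1412 0.4473] grasp [0.6495 0.1411 0.2763] w 0.0134 F [ 0.8 -2.6 -4.9] q [ 0.033  0.371  1.259 -0.     1.517  0.102]
 y [-0.005 -0.    -1.   ] z [ 0.998 -0.07  -0.005]
[0.64998771 0.16042137 0.2436    ] [0.64887167 0.1423807  0.27631125] rod - wood along by 0.018074805490220846
```

>>> send_rows --steps '[[[0, 0.4, -0.06, 0, 0, 0], [0, 0.4, 0, 0, 0, 0]]]'

```text
t: 19.62
tcp_pos: [0.6499, 0.1424, 0.4223]
orientation: [0.481, -0.483, 0.518, -0.516]
ft_force: [0.0, 0.7, -4.2]
grip_width: 0.0131
```

>>> send_rows --steps '[[[-0.03, 0.25, 0, 0, 0, 0], [-0.03, 0.2, 0, 0, 0, 0]]]'

```text
t: 19.78
tcp_pos: [0.6491, 0.1454, 0.4056]
orientation: [0.481, -0.484, 0.519, -0.515]
ft_force: [2.7, 2.1, 0.6]
grip_width: 0.0128
```

```bash
python3 -c "
from a import *
p,R=log()
im=imaging.snapshot('wrist');cv2.imwrite('pics/w24.png',im)
"
```

```text
t 19.78 tcp [0.6491 0.1454 0.4056] grasp [0.6479 0.1456 0.2346] w 0.0128 F [2.7 2.1 0.6] q [0.039 0.392 1.314 0.002 1.444 0.108]
 y [-0.007  0.001 -1.   ] z [ 0.998 -0.069 -0.007]
```

View pics/w24.png

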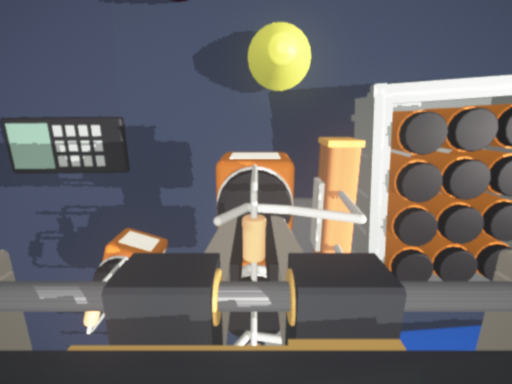

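>>> send_rows --steps '[[[-0.04, 0.1, 0, 0, 0, 0], [-0.04, 0.1, 0, 0, 0, 0], [-0.03, 0.1, 0, 0, 0, 0]]]'

```text
t: 20.08
tcp_pos: [0.648, 0.1489, 0.3962]
orientation: [0.48, -0.485, 0.518, -0.515]
ft_force: [0.5, -2.6, -0.2]
grip_width: 0.0134
```

```bash
python3 -c "
from a import *
p,R=log()
im=imaging.snapshot('wrist');cv2.imwrite('pics/w25.png',im)
print(sensors.read_state()['ft_force'])
"
```

```text
t 20.08 tcp [0.648  0.1489 0.3962] grasp [0.6465 0.1486 0.2252] w 0.0134 F [ 0.5 -2.6 -0.2] q [ 4.500e-02  3.970e-01  1.325e+00 -1.000e-03  1.428e+00  1.130e-01]
 y [-0.009 -0.002 -1.   ] z [ 0.998 -0.068 -0.009]
[ 1.67528228 -1.69543944 -1.322382  ]
```

View pics/w25.png

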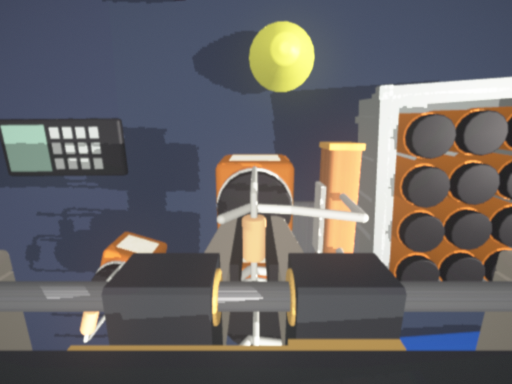

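>>> send_rows --steps '[[[0.02, 0.09, 0, 0, 0, 0], [0, 0.06, 0, 0, 0, 0]]]'

```text
t: 20.3
tcp_pos: [0.6478, 0.1492, 0.3925]
orientation: [0.481, -0.484, 0.519, -0.515]
ft_force: [-1.1, -0.0, 0.7]
grip_width: 0.0132
```

>>> send_rows --steps '[[[0, -0.01, 0, 0, 0, 0], [0, -0.01, 0, 0, 0, 0], [0, -0.01, 0, 0, 0, 0], [0, -0.01, 0, 0, 0, 0]]]' --fingers 150

```text
t: 20.63
tcp_pos: [0.6479, 0.1495, 0.3946]
orientation: [0.482, -0.484, 0.518, -0.515]
ft_force: [-0.2, -0.8, 0.1]
grip_width: 0.0372
```

```bash
python3 -c "
from a import *
p,R=log()
im=imaging.snapshot('wrist');cv2.imwrite('pics/w26.png',im)
"
```

```text
t 20.63 tcp [0.6479 0.1495 0.3946] grasp [0.6469 0.1497 0.2236] w 0.0372 F [-0.2 -0.8  0.1] q [0.045 0.397 1.329 0.002 1.422 0.112]
 y [-0.006  0.002 -1.   ] z [ 0.998 -0.068 -0.006]
```

View pics/w26.png

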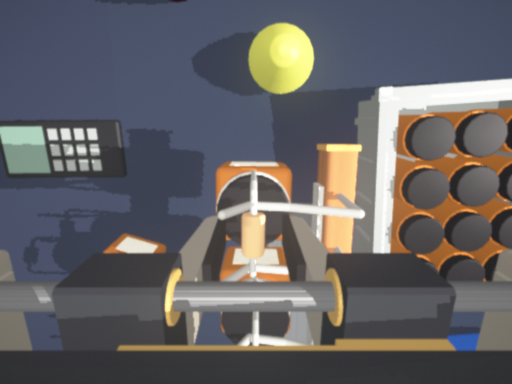

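```bash
python3 -c "
from a import *
p,R=log()
R1=down(-.386); rows(np.array([.470,.0295,.137+.171+.075]),R1,p0=p+[0,0,.07],R0=R,n=9)
"
```

```text
t 20.68 tcp [0.6479 0.1494 0.3947] grasp [0.647  0.1497 0.2237] w 0.0380 F [0.3 0.3 0.5] q [0.045 0.397 1.328 0.002 1.422 0.112]
 y [-0.006  0.002 -1.   ] z [ 0.998 -0.068 -0.006]
n 9 dist 0.2296 ang 18.2
[[0.49, 0.31, -0.63, 0.01, 0.51, 0.0], [0.51, 0.3, -0.61, 0.01, 0.51, 0.0], [0.53, 0.3, -0.59, 0.01, 0.51, 0.0], [0.55, 0.3, -0.57, 0.01, 0.51, 0.0], [0.57, 0.3, -0.55, 0.01, 0.51, 0.0], [0.59, 0.3, -0.53, 0.01, 0.51, 0.0], [0.61, 0.3, -0.51, 0.01, 0.51, 0.0], [0.63, 0.3, -0.49, 0.01, 0.51, 0.0], [0.64, 0.3, -0.47, 0.01, 0.51, 0.0]]
```

>>> send_rows --steps '[[[0, -0.6, 0, 0, 0, 0], [0, -1, 0, 0, 0, 0], [0, -1, 0, 0, 0, 0], [0.49, 0, -0.63, 0, 0.51, 0], [0.51, 0, -0.61, 0, 0.51, 0], [0.53, 0, -0.59, 0, 0.51, 0], [0.55, 0.2, -0.57, 0, 0.51, 0], [0.57, 0.4, -0.55, 0, 0.51, 0], [0.59, 0.4, -0.53, 0, 0.51, 0], [0.61, 0.4, -0.51, 0, 0.51, 0], [0.63, 0.4, -0.49, 0, 0.51, 0], [0.64, 0.4, -0.47, 0, 0.51, 0]]]' --fingers 100

```text
t: 21.68
tcp_pos: [0.4656, 0.0276, 0.4128]
orientation: [-0.393, 0.388, -0.588, 0.591]
ft_force: [0.1, 0.1, -0.2]
grip_width: 0.0561
```

>>> send_rows --steps '[[[0, 0, 0, 0, 0, 0]]]'

```text
t: 21.77
tcp_pos: [0.4625, 0.0265, 0.4096]
orientation: [-0.391, 0.389, -0.59, 0.59]
ft_force: [0.4, 0.2, -0.6]
grip_width: 0.056
```

```bash
python3 -c "
from a import *
p,R=log()
im=imaging.snapshot('wrist');cv2.imwrite('pics/w27.png',im)
p,R=log()
for n in ['side']: cv2.imwrite('pics/%s27.png'%n,imaging.snapshot(n))
"
```

```text
t 21.77 tcp [0.4625 0.0265 0.4096] grasp [0.4628 0.0267 0.2386] w 0.0560 F [ 0.4  0.2 -0.6] q [-2.050e-01 -1.440e-01  1.892e+00  1.000e-03  1.393e+00  1.970e-01]
 y [ 0.002  0.001 -1.   ] z [ 0.92  -0.392  0.001]
t 21.82 tcp [0.464  0.027  0.4114] grasp [0.465  0.0272 0.2404] w 0.0558 F [ 0.1  0.8 -0.3] q [-0.203 -0.143  1.887  0.002  1.392  0.197]
 y [ 0.006  0.001 -1.   ] z [ 0.921 -0.391  0.005]
```

View pics/w27.png

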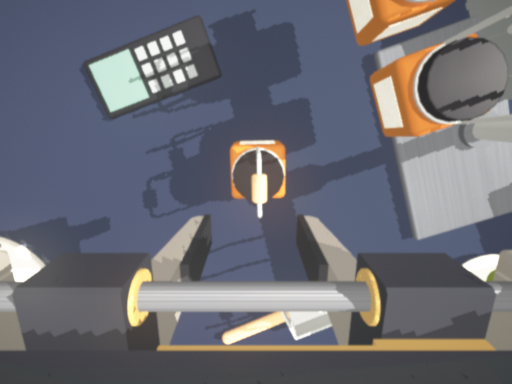

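View pics/side27.png

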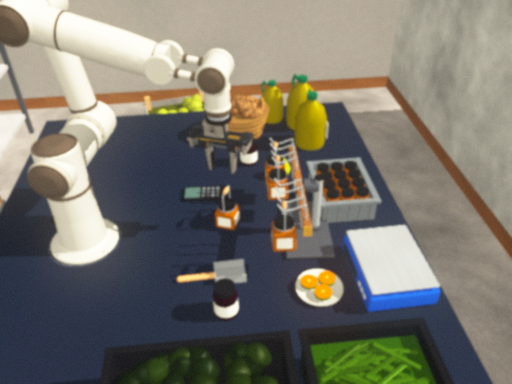

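```bash
python3 -c "
from a import *
p,R=log()
P=imaging.camera_params('wrist')
e1=ray_z(P,(258.8,152),.137);e2=ray_z(P,(261,215.5),.137);G=ray_z(P,(259.7,188.5),.137); print(e1,e2,G,np.linalg.norm(e1-e2)); d=e1-e2; ps=np.arctan2(d[1],d[0])-np.pi/2; print(ps)
G=np.array([.4695,.0285,.137])*.5+G*.5;print(G)
R1=down(ps); rows(np.array([G[0],G[1],.137+.171+.002]),R1,n=4)
"
```

```text
t 21.87 tcp [0.4652 0.0273 0.4128] grasp [0.4667 0.0275 0.2419] w 0.0561 F [ 0.3 -0.1  0.4] q [-0.202 -0.141  1.883  0.003  1.392  0.197]
 y [ 0.009  0.001 -1.   ] z [ 0.921 -0.39   0.008]
[0.48635658 0.06208104 0.137     ] [0.46450748 0.00402195 0.137     ] [0.47379371 0.02968369 0.137     ] 0.06203420171198221
-0.3599320084238835
[0.47164685 0.02909185 0.137     ]
n 4 dist 0.1031 ang 2.4
[[-0.03, 0.86, 0.04, -0.03, -0.14, -0.01], [-0.03, 0.86, 0.04, -0.03, -0.14, -0.01], [-0.03, 0.86, 0.04, -0.03, -0.14, -0.01], [-0.03, 0.86, 0.04, -0.03, -0.14, -0.01]]
```

>>> send_rows --steps '[[[-0.03, 0.86, 0.04, -0.03, -0.14, 0], [-0.03, 0.86, 0.04, -0.03, -0.14, 0], [-0.03, 0.86, 0.04, -0.03, -0.14, 0], [-0.03, 0.8, 0.04, -0.03, -0.14, 0], [0, 0, 0, 0, 0, 0]]]'

```text
t: 22.28
tcp_pos: [0.48, 0.0302, 0.3174]
orientation: [-0.411, 0.397, -0.576, 0.584]
ft_force: [-0.8, 0.4, -0.8]
grip_width: 0.0556
```

```bash
python3 -c "
from a import *
p,R=log()
im=imaging.snapshot('wrist')
cv2.imwrite('pics/w28.png',cv2.resize(im[130:300,150:360],None,fx=3,fy=3))
"
```

```text
t 22.28 tcp [0.48   0.0302 0.3174] grasp [0.4838 0.0305 0.1464] w 0.0556 F [-0.8  0.4 -0.8] q [-0.191 -0.007  1.953  0.006  1.175  0.162]
 y [ 0.022  0.002 -1.   ] z [ 0.938 -0.347  0.02 ]
```

View pics/w28.png

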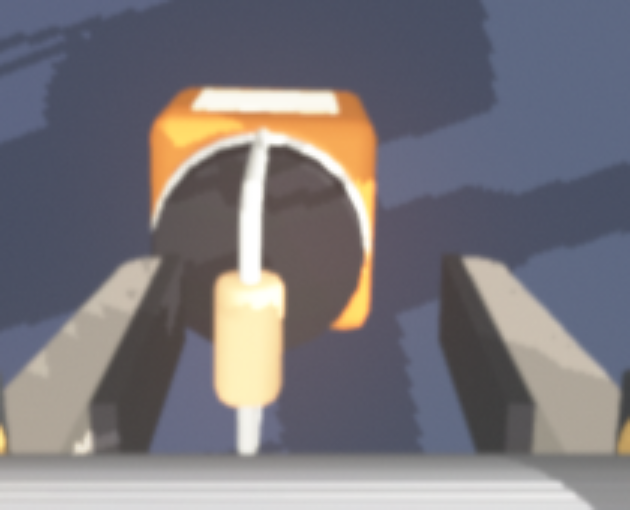

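```bash
python3 -c "
from a import *
p,R=log()
P=imaging.camera_params('wrist')
G=ray_z(P,(233,242.7),.137); e1=ray_z(P,(150+262/3,130+135/3),.137)
d=e1-G; ps=np.arctan2(d[1],d[0])-np.pi/2
print(G,ps)
R1=down(-.375); rows(np.array([G[0],G[1],.137+.171]),R1,n=2)
"
```

```text
t 22.33 tcp [0.4808 0.0301 0.3198] grasp [0.4851 0.0303 0.1489] w 0.0558 F [-0.2  0.1 -0.2] q [-0.191 -0.01   1.95   0.006  1.177  0.162]
 y [ 0.025  0.001 -1.   ] z [ 0.937 -0.348  0.023]
[0.46974321 0.02868192 0.137     ] -0.4311305156343419
n 2 dist 0.0162 ang 1.9
[[0.09, 0.19, -0.17, -0.17, 0.14, -0.07], [0.09, 0.19, -0.17, -0.17, 0.14, -0.07]]
```

>>> send_rows --steps '[[[0.09, 0.19, -0.17, -0.17, 0.22, -0.07], [0.09, 0.19, -0.17, -0.17, 0.22, -0.07]]]'

```text
t: 22.5
tcp_pos: [0.4721, 0.0288, 0.3122]
orientation: [-0.396, 0.393, -0.585, 0.588]
ft_force: [-0.0, 0.6, 0.2]
grip_width: 0.0557
```

```bash
python3 -c "
from a import *
p,R=log()
im=imaging.snapshot('wrist')
cv2.imwrite('pics/w29.png',cv2.resize(im[130:300,150:360],None,fx=3,fy=3))
R1=down(-.39); rows(np.array([.4697,.0287,.137+.171]),R1,n=1)
"
```

```text
t 22.50 tcp [0.4721 0.0288 0.3122] grasp [0.4731 0.0287 0.1412] w 0.0557 F [-0.   0.6  0.2] q [-0.195 -0.016  1.973  0.     1.179  0.191]
 y [ 0.006 -0.001 -1.   ] z [ 0.926 -0.377  0.006]
n 1 dist 0.0036 ang 0.3
[[0.02, 0.11, -0.04, -0.05, 0.04, -0.01]]
```

View pics/w29.png

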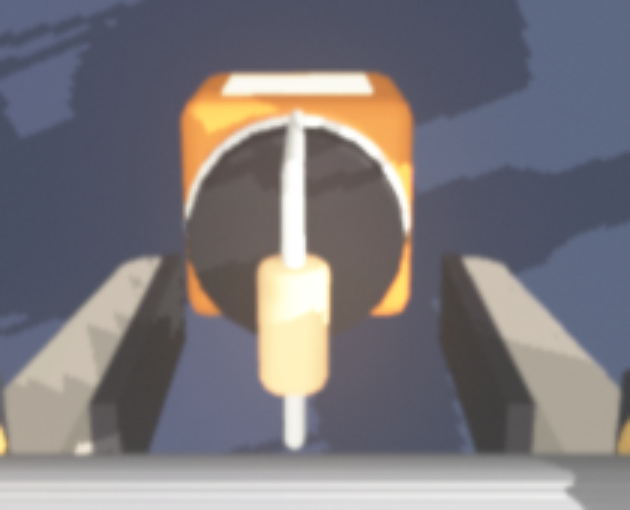

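>>> send_rows --steps '[[[0.02, 0.1, -0.08, -0.05, 0.04, 0], [0, 0, 0, 0, 0, 0], [0, 0, 0, 0, 0, 0], [0, 0, 0, 0, 0, 0]]]' --fingers 255

```text
t: 22.88
tcp_pos: [0.4689, 0.0291, 0.311]
orientation: [-0.395, 0.392, -0.587, 0.589]
ft_force: [1.2, -0.9, -0.2]
grip_width: 0.0312
```

```bash
python3 -c "
from a import *
p,R=log()
R1=down(-.39); rows(np.array([.4697,.0287,.138+.171]),R1,n=1)
"
```

```text
t 22.88 tcp [0.4689 0.0291 0.311 ] grasp [0.4698 0.0291 0.14  ] w 0.0312 F [ 1.2 -0.9 -0.2] q [-1.960e-01 -2.300e-02  1.982e+00  1.000e-03  1.178e+00  1.940e-01]
 y [ 0.005 -0.    -1.   ] z [ 0.924 -0.381  0.005]
n 1 dist 0.0022 ang 0.3
[[0.0, 0.07, 0.03, -0.07, -0.02, -0.03]]
```

>>> send_rows --steps '[[[0, 0.06, 0.02, -0.06, 0, 0], [0, 0, 0, 0, 0, 0], [0, 0, 0, 0, 0, 0], [0, 0, 0, 0, 0, 0]]]'

```text
t: 23.22
tcp_pos: [0.4698, 0.0287, 0.3101]
orientation: [0.394, -0.392, 0.588, -0.588]
ft_force: [0.1, 0.7, 1.2]
grip_width: 0.013
```

```bash
python3 -c "
from a import *
p,R=log()
im=imaging.snapshot('wrist')
cv2.imwrite('pics/w30.png',cv2.resize(im[130:300,150:360],None,fx=3,fy=3))
s=imaging.snapshot('side')
cv2.imwrite('pics/side30.png',s)
"
```

```text
t 23.22 tcp [0.4698 0.0287 0.3101] grasp [0.4702 0.029  0.1391] w 0.0130 F [0.1 0.7 1.2] q [-0.197 -0.018  1.979  0.002  1.179  0.193]
 y [ 0.002  0.002 -1.   ] z [ 0.924 -0.381  0.001]
```

View pics/w30.png

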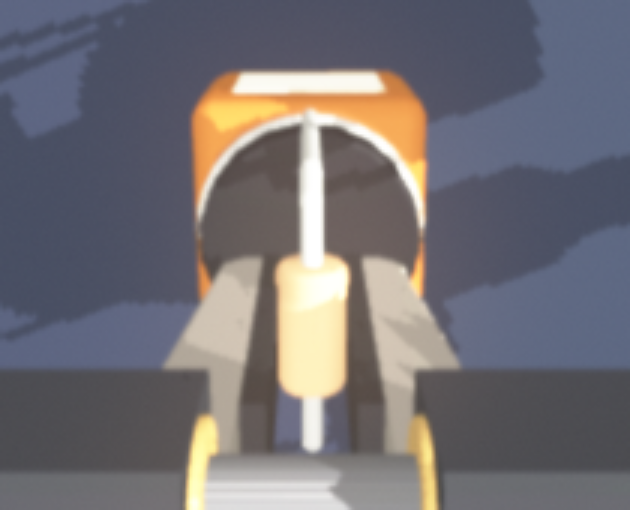

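```bash
python3 - <<'E'
from a import *
p,R=log(); print(tooloff((254,238.7),p,R))
S=imaging.camera_params('side'); s=cv2.imread('pics/side30.png')
outs=[]
for tilt in (-.07,-.085):
    Rb=Rot.from_euler('z',YAW).as_matrix()@Rot.from_euler('x',tilt).as_matrix()
    im=cv2.resize(s[130:270,255:335],None,fx=4,fy=4,interpolation=cv2.INTER_CUBIC)
    pts=[(-.078,y,.068) for y in (.195,.155,-.065,-.105,-.155,-.195)]+[(a,-.23,b) for a in(-.011,.011) for b in (-.015,.015)]
    for l in pts:
        q=proj(S,Rb@np.array(l)+RX)[0]; q=((q-[255,130]+.5)*4-.5); cv2.circle(im,tuple(int(round(x)) for x in q),3,(0,0,255),1)
    outs.append(im)
cv2.imwrite('pics/c30.png',np.hstack(outs)[:, :800])
h=hook(-.085,-.085); print(h)
R1=down(YAW)
g=h-.10*bx+[0,0,.034]-.001*by
rows(g-.171*R1[:,1],R1,p0=p+[0,0,.11],R0=R,n=6)
E
```

```text
t 23.32 tcp [0.4698 0.0288 0.3101] grasp [0.4702 0.029  0.1391] w 0.0132 F [-0.9  0.4  1.3] q [-0.197 -0.018  1.979  0.002  1.179  0.193]
 y [ 0.002  0.002 -1.   ] z [ 0.924 -0.381  0.001]
[-0.00110234  0.171      -0.00076397]
[ 0.62966663 -0.10957016  0.2410394 ]
n 6 dist 0.1478 ang 18.5
[[0.55, -0.14, 0.59, 0.0, -0.77, 0.0], [0.58, -0.14, 0.56, 0.0, -0.77, 0.0], [0.61, -0.14, 0.53, 0.0, -0.77, 0.0], [0.64, -0.14, 0.49, 0.0, -0.77, 0.0], [0.67, -0.14, 0.46, 0.0, -0.77, 0.0], [0.69, -0.14, 0.42, 0.0, -0.77, 0.0]]
```

View pics/c30.png

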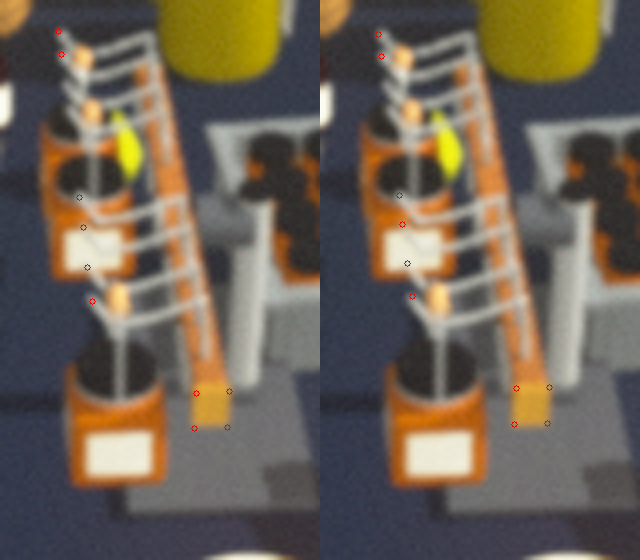

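>>> send_rows --steps '[[[0, -0.7, 0, 0, 0, 0], [0, -1, 0, 0, 0, 0], [0, -1, 0, 0, 0, 0], [0, -1, 0, 0, 0, 0], [0.55, -0.2, 0.59, 0, -0.77, 0], [0.58, -0.14, 0.56, 0, -0.77, 0], [0.61, -0.1, 0.53, 0, -0.77, 0], [0.64, -0.05, 0.49, 0, -0.77, 0], [0.67, 0, 0.46, 0, -0.77, 0]]]'

```text
t: 24.07
tcp_pos: [0.5185, -0.0811, 0.4314]
orientation: [0.471, -0.475, 0.531, -0.52]
ft_force: [-1.4, 0.5, -3.6]
grip_width: 0.0133
```

```bash
python3 -c "
from a import *
p,R=log()
h=hook(-.085,-.08);print(h)
R1=down(YAW)
g=h-.09*bx+[0,0,.034]-.001*by
rows(g-.171*R1[:,1],R1)
"
```

```text
t 24.07 tcp [ 0.5185 -0.0811  0.4314] grasp [ 0.516  -0.08    0.2605] w 0.0133 F [-1.4  0.5 -3.6] q [-3.860e-01  1.500e-02  1.697e+00  1.000e-03  1.446e+00 -2.820e-01]
 y [-0.014  0.006 -1.   ] z [ 0.994 -0.104 -0.015]
[ 0.62964766 -0.1098487   0.24063603]
n 2 dist 0.0348 ang 2.3
[[0.35, -0.24, 0.39, 0.11, -0.26, -0.04], [0.36, -0.24, 0.39, 0.11, -0.26, -0.04]]
```

>>> send_rows --steps '[[[0.35, -0.24, 0.39, 0.11, -0.26, -0.04], [0.36, -0.24, 0.39, 0.11, -0.26, -0.04], [0, 0, 0, 0, 0, 0]]]'

```text
t: 24.32
tcp_pos: [0.5412, -0.1101, 0.4417]
orientation: [0.481, -0.484, 0.518, -0.516]
ft_force: [-0.0, -1.7, -3.8]
grip_width: 0.0132
```

```bash
python3 -c "
from a import *
p,R=log()
im=imaging.snapshot('wrist');P=imaging.camera_params('wrist')
Rb=Rot.from_euler('z',YAW).as_matrix()@Rot.from_euler('x',-.08).as_matrix()
for y in (.105,.065,-.065,-.105):
  for l,c in [((-.078,y,.068),(0,0,255)),((-.06,y,.045),(0,255,0)),((-.02,y,.045),(255,0,0))]:
    q=proj(P,Rb@np.array(l)+RX)[0]; cv2.circle(im,tuple(int(round(x)) for x in q),3,c,1)
cv2.imwrite('pics/w32.png',im)
h=hook(-.085,-.08)
R1=down(YAW)
g=h+[0,0,.034]-.001*by
rows(g-.171*R1[:,1],R1,n=4)
"
```

```text
t 24.32 tcp [ 0.5412 -0.1101  0.4417] grasp [ 0.5405 -0.1103  0.2707] w 0.0132 F [-0.  -1.7 -3.8] q [-0.419  0.078  1.612 -0.003  1.456 -0.35 ]
 y [-0.004 -0.001 -1.   ] z [ 0.998 -0.069 -0.004]
n 4 dist 0.0893 ang 0.4
[[-0.04, -0.05, 0.74, 0.03, 0.0, 0.0], [-0.04, -0.04, 0.74, 0.03, 0.0, 0.0], [-0.03, -0.04, 0.74, 0.03, 0.0, 0.0], [-0.03, -0.04, 0.74, 0.03, 0.0, 0.0]]
```

View pics/w32.png

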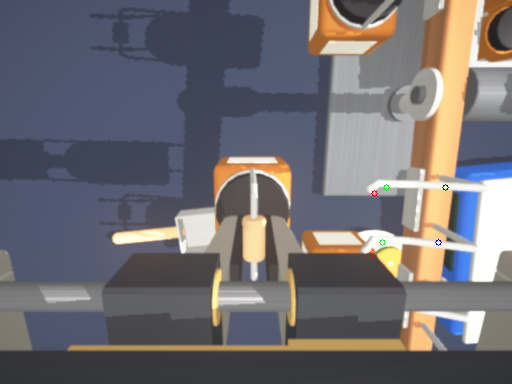

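>>> send_rows --steps '[[[-0.12, -0.14, 0.1, 0.03, 0, 0], [-0.06, -0.04, 0.7, 0.03, 0, 0], [0, -0.04, 0.74, 0.03, 0, 0]]]'

```text
t: 24.62
tcp_pos: [0.5846, -0.1039, 0.4442]
orientation: [0.481, -0.483, 0.521, -0.514]
ft_force: [0.7, -0.9, -3.7]
grip_width: 0.0127
```

```bash
python3 -c "
from a import *
p,R=log()
h=hook(-.085,-.08)
R1=down(YAW)
g=h+[0,0,.034]-.000*by
rows(g-.171*R1[:,1],R1,n=2)
"
```

```text
t 24.62 tcp [ 0.5846 -0.1039  0.4442] grasp [ 0.5829 -0.103   0.2732] w 0.0127 F [ 0.7 -0.9 -3.7] q [-3.800e-01  1.870e-01  1.487e+00  1.000e-03  1.479e+00 -3.090e-01]
 y [-0.01   0.005 -1.   ] z [ 0.997 -0.071 -0.01 ]
n 2 dist 0.0455 ang 0.7
[[0.05, -0.03, 0.76, 0.07, -0.02, -0.03], [0.05, -0.03, 0.76, 0.07, -0.02, -0.03]]
```

>>> send_rows --steps '[[[0.04, -0.05, 0.76, 0.07, 0, -0.03], [0.04, -0.05, 0.7, 0.07, 0, -0.03]]]'

```text
t: 24.78
tcp_pos: [0.6289, -0.1063, 0.4456]
orientation: [0.482, -0.483, 0.519, -0.515]
ft_force: [0.3, -0.5, -3.8]
grip_width: 0.0129
```

```bash
python3 -c "
from a import *
p,R=log()
im=imaging.snapshot('wrist');cv2.imwrite('pics/w33.png',im)
p,R=log()
print(hook(-.085,-.08)+[0,0,.034])
"
```

```text
t 24.78 tcp [ 0.6289 -0.1063  0.4456] grasp [ 0.6282 -0.1058  0.2746] w 0.0129 F [ 0.3 -0.5 -3.8] q [-3.570e-01  2.980e-01  1.353e+00  1.000e-03  1.495e+00 -2.870e-01]
 y [-0.004  0.003 -1.   ] z [ 0.998 -0.069 -0.004]
t 24.83 tcp [ 0.6311 -0.1065  0.4451] grasp [ 0.631  -0.1061  0.2741] w 0.0133 F [ 0.3 -0.1 -4.8] q [-0.356  0.303  1.347  0.002  1.493 -0.287]
 y [-0.001  0.003 -1.   ] z [ 0.998 -0.069 -0.001]
[ 0.62964766 -0.1098487   0.27463603]
```

View pics/w33.png

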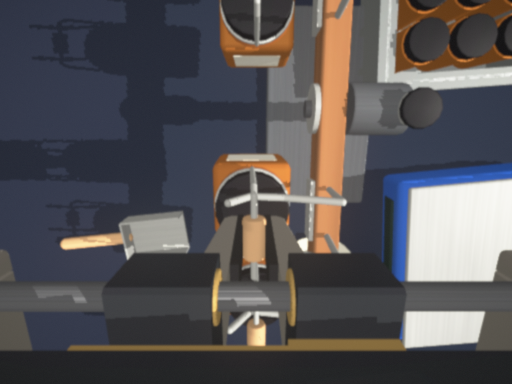

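```bash
python3 -c "
from a import *
p,R=log()
P=imaging.camera_params('wrist')
r=ray_z(P,(254,197.5),.2345); w0=p+R@tooloff((254,239),p,R)
print(r,w0, 'rod - wood along by',(r-w0)@by)
"
```

```text
t 24.83 tcp [ 0.6311 -0.1065  0.4451] grasp [ 0.631  -0.1061  0.2741] w 0.0133 F [ 0.3 -0.1 -4.8] q [-0.356  0.303  1.347  0.002  1.493 -0.287]
 y [-0.001  0.003 -1.   ] z [ 0.998 -0.069 -0.001]
[ 0.63136745 -0.09084894  0.2345    ] [ 0.6304081  -0.104789    0.27414628] rod - wood along by 0.013973030475193117
```

>>> send_rows --steps '[[[0.22, 0.25, -0.03, 0, 0, 0], [0, 0.3, 0, 0, 0, 0]]]'

```text
t: 25.0
tcp_pos: [0.6306, -0.1112, 0.4285]
orientation: [0.484, -0.482, 0.517, -0.516]
ft_force: [-0.5, -1.0, -3.6]
grip_width: 0.0132
```

```bash
python3 -c "
from a import *
p,R=log()
im=imaging.snapshot('wrist');cv2.imwrite('pics/w34.png',im)
p,R=log()
"
```

```text
t 25.00 tcp [ 0.6306 -0.1112  0.4285] grasp [ 0.6306 -0.1107  0.2575] w 0.0132 F [-0.5 -1.  -3.6] q [-0.363  0.312  1.37   0.002  1.461 -0.297]
 y [ 0.     0.002 -1.   ] z [ 0.998 -0.067  0.   ]
t 25.05 tcp [ 0.63   -0.1104  0.4258] grasp [ 0.6294 -0.1095  0.2548] w 0.0131 F [ 0.2  0.4 -6.2] q [-0.363  0.313  1.374  0.004  1.46  -0.297]
 y [-0.003  0.005 -1.   ] z [ 0.998 -0.067 -0.004]
```

View pics/w34.png

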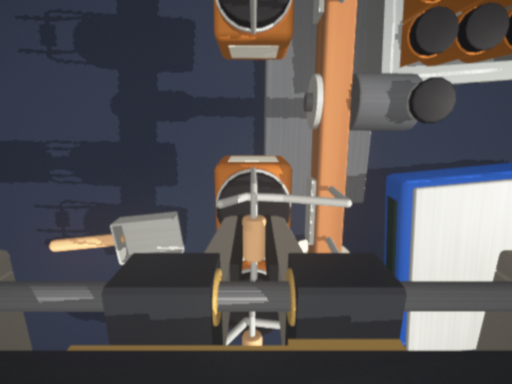

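```bash
python3 -c "
from a import *
p,R=log()
P=imaging.camera_params('wrist')
r=ray_z(P,(254,197.5),.2345); w0=p+R@tooloff((254,239),p,R)
print(r,w0, 'rod - wood along by',(r-w0)@by)
"
```

```text
t 25.05 tcp [ 0.63   -0.1104  0.4258] grasp [ 0.6294 -0.1095  0.2548] w 0.0131 F [ 0.2  0.4 -6.2] q [-0.363  0.313  1.374  0.004  1.46  -0.297]
 y [-0.003  0.005 -1.   ] z [ 0.998 -0.067 -0.004]
[ 0.63001447 -0.08861873  0.2345    ] [ 0.62878141 -0.10827245  0.25478427] rod - wood along by 0.019692079531615867
```

>>> send_rows --steps '[[[0.05, 0.2, 0, 0, 0, 0], [0.03, 0.2, 0, 0, 0, 0], [0.03, 0.1, 0, 0, 0, 0]]]'

```text
t: 25.3
tcp_pos: [0.628, -0.1132, 0.4098]
orientation: [0.483, -0.483, 0.518, -0.515]
ft_force: [1.2, -2.0, 0.6]
grip_width: 0.0128
```

```bash
python3 -c "
from a import *
p,R=log()
im=imaging.snapshot('wrist');cv2.imwrite('pics/w35.png',im)
p,R=log()
"
```

```text
t 25.30 tcp [ 0.628  -0.1132  0.4098] grasp [ 0.6274 -0.1125  0.2388] w 0.0128 F [ 1.2 -2.   0.6] q [-0.368  0.318  1.398  0.002  1.43  -0.301]
 y [-0.004  0.004 -1.   ] z [ 0.998 -0.066 -0.004]
t 25.35 tcp [ 0.6279 -0.1133  0.4092] grasp [ 0.6271 -0.1125  0.2382] w 0.0133 F [ 0.8 -1.8 -2.4] q [-0.368  0.319  1.399  0.002  1.43  -0.302]
 y [-0.005  0.004 -1.   ] z [ 0.998 -0.067 -0.005]
```

View pics/w35.png

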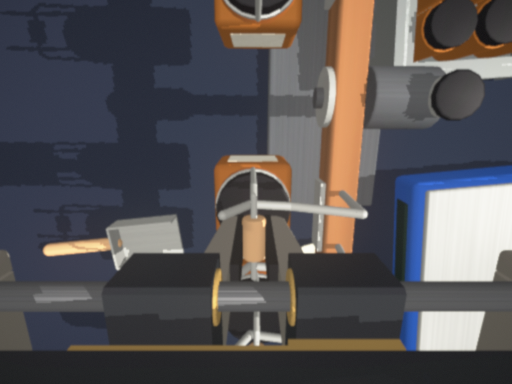

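>>> send_rows --steps '[[[0.03, 0.1, 0, 0, 0, 0], [0.02, 0.08, 0, 0, 0, 0], [0, 0.02, 0, 0, 0, 0]]]'

```text
t: 25.6
tcp_pos: [0.6274, -0.1149, 0.4054]
orientation: [0.483, -0.482, 0.518, -0.515]
ft_force: [-0.2, -0.5, 1.2]
grip_width: 0.013
```

```bash
python3 -c "
from a import *
p,R=log()
"
```

```text
t 25.60 tcp [ 0.6274 -0.1149  0.4054] grasp [ 0.6272 -0.1142  0.2344] w 0.0130 F [-0.2 -0.5  1.2] q [-0.371  0.32   1.405  0.003  1.42  -0.304]
 y [-0.001  0.004 -1.   ] z [ 0.998 -0.068 -0.002]
```

>>> send_rows --steps '[[[0, -0.01, 0, 0, 0, 0], [0, -0.01, 0, 0, 0, 0], [0, -0.01, 0, 0, 0, 0], [0, -0.01, 0, 0, 0, 0]]]' --fingers 150

```text
t: 25.93
tcp_pos: [0.6275, -0.1146, 0.4073]
orientation: [0.484, -0.482, 0.518, -0.515]
ft_force: [-1.0, -0.1, -0.1]
grip_width: 0.0373
```

```bash
python3 -c "
from a import *
p,R=log()
im=imaging.snapshot('wrist');cv2.imwrite('pics/w36.png',im)
"
```

```text
t 25.93 tcp [ 0.6275 -0.1146  0.4073] grasp [ 0.6274 -0.1138  0.2363] w 0.0373 F [-1.  -0.1 -0.1] q [-0.371  0.318  1.403  0.004  1.422 -0.304]
 y [-0.     0.005 -1.   ] z [ 0.998 -0.067 -0.001]
```

View pics/w36.png

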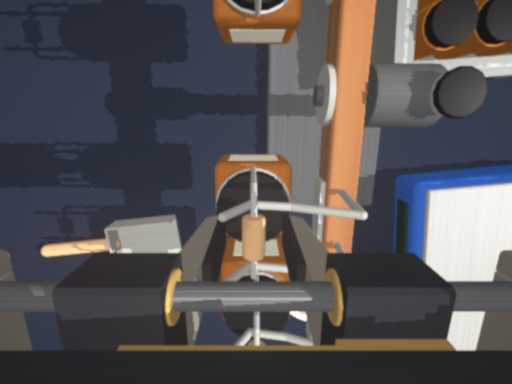

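Released on r1. Raise straight up, then back away towards the robot.

>>> send_rows --steps '[[[0, -0.5, 0, 0, 0, 0], [0, -1, 0, 0, 0, 0], [0, -1, 0, 0, 0, 0], [0, -1, 0, 0, 0, 0], [0, -0.3, -0.8, 0, 0, 0], [0, 0, -1, 0, 0, 0], [0, 0, -1, 0, 0, 0], [0, 0, -1, 0, 0, 0], [0, 0, -1, 0, 0, 0], [0, 0, -1, 0, 0, 0], [0, 0, -1, 0, 0, 0], [0, 0, -0.5, 0, 0, 0]]]'

```text
t: 26.98
tcp_pos: [0.4026, -0.099, 0.5251]
orientation: [0.485, -0.483, 0.518, -0.514]
ft_force: [-0.7, -0.4, -0.5]
grip_width: 0.038
```

```bash
python3 -c "
from a import *
log()
for n in ['top','side']: cv2.imwrite('pics/%s37.png'%n,imaging.snapshot(n))
t=cv2.imread('pics/top37.png');s=cv2.imread('pics/side37.png')
S=imaging.camera_params('side')
im=cv2.resize(s[125:270,240:340],None,fx=4,fy=4,interpolation=cv2.INTER_CUBIC)
Rb=Rot.from_euler('z',YAW).as_matrix()
pts=[(-.078,y,.068) for y in (.195,.155,.105,.065,-.065,-.105,-.155,-.195)]+[(a,-.23,b) for a in(-.011,.011) for b in (-.015,.015)]
for l in pts:
    q=proj(S,Rb@np.array(l)+RX)[0]; q=((q-[240,125]+.5)*4-.5); cv2.circle(im,tuple(int(round(x)) for x in q),3,(0,0,255),1)
cv2.imwrite('pics/s37c.png',im)
cv2.imwrite('pics/t37c.png',cv2.resize(t[110:200,170:390],None,fx=3.6,fy=3.6,interpolation=cv2.INTER_CUBIC))
"
```

```text
t 26.98 tcp [ 0.4026 -0.099   0.5251] grasp [ 0.4024 -0.0981  0.3542] w 0.0380 F [-0.7 -0.4 -0.5] q [-0.536 -0.327  1.818  0.004  1.655 -0.471]
 y [-0.001  0.005 -1.   ] z [ 0.998 -0.064 -0.002]
```

View pics/s37c.png

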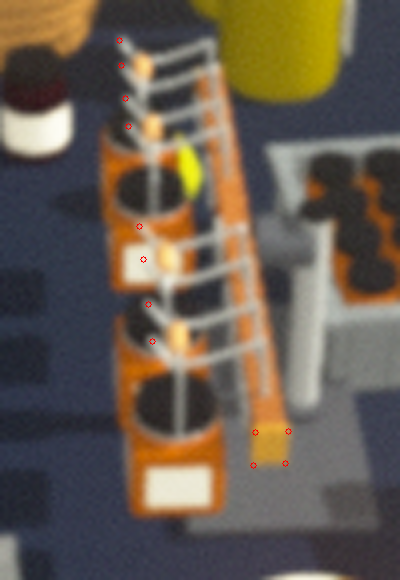

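View pics/t37c.png

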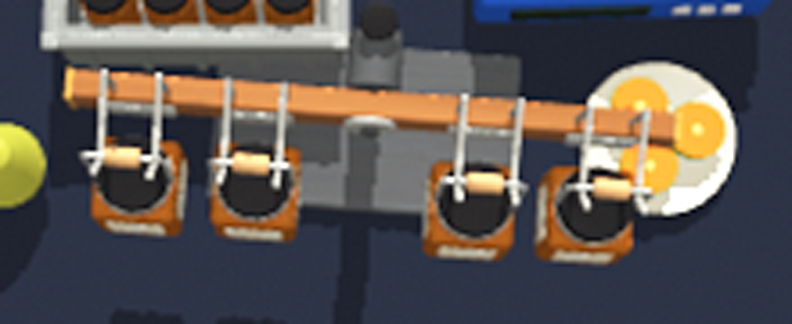

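View pics/side37.png

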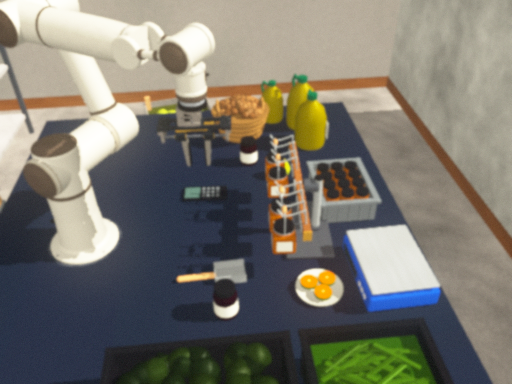

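>>> send_rows --steps '[[[0, -0.02, 0, 0, 0, 0], [0, 0, 0, 0, 0, 0], [0, 0, 0, 0, 0, 0], [0, 0, 0, 0, 0, 0], [0, 0, 0, 0, 0, 0], [0, 0, 0, 0, 0, 0], [0, 0, 0, 0, 0, 0], [0, 0, 0, 0, 0, 0], [0, 0, 0, 0, 0, 0], [0, 0, 0, 0, 0, 0]]]'

```text
t: 27.92
tcp_pos: [0.4073, -0.0999, 0.5255]
orientation: [0.485, -0.483, 0.517, -0.514]
ft_force: [-0.3, 1.0, -0.7]
grip_width: 0.0378
```

```bash
python3 -c "
from a import *
log()
a=imaging.snapshot('side'); b=imaging.snapshot('top')
a0=cv2.imread('pics/side37.png');b0=cv2.imread('pics/top37.png');s0=cv2.imread('pics/side0.png');t0=cv2.imread('pics/top0.png')
print(cv2.absdiff(a,a0)[125:270,255:340].mean(), cv2.phaseCorrelate(a[125:270,262:312].mean(2),a0[125:270,262:312].mean(2)), cv2.phaseCorrelate(b[125:190,180:390].mean(2),b0[125:190,180:390].mean(2)))
for n,(x0,y0,x1,y1) in dict(pres2=(355,215,395,250),pres1=(112,175,150,208),pear=(155,140,188,175),scoop=(308,205,348,285),plate=(345,140,378,172),calc=(180,218,215,280)).items():
    print(n,cv2.phaseCorrelate(b[y0:y1,x0:x1].mean(2),t0[y0:y1,x0:x1].mean(2)))
cv2.imwrite('pics/top38.png',b)
"
```

```text
t 27.92 tcp [ 0.4073 -0.0999  0.5255] grasp [ 0.4072 -0.0989  0.3545] w 0.0378 F [-0.3  1.  -0.7] q [-0.532 -0.314  1.807  0.005  1.652 -0.468]
 y [-0.001  0.006 -1.   ] z [ 0.998 -0.064 -0.001]
2.307180527383367 ((0.0083123960843281, 0.03148352519745856), 1.0023223532206549) ((0.0073357774441831225, 0.0014807925257898091), 0.9955384209396235)
pres2 ((-0.14263642868956694, -0.16817467783010187), 0.38054909712936935)
pres1 ((0.08406434802265395, -0.06927537673177753), 0.9989232871647206)
pear ((-0.05470197175316116, -0.10506802825670647), 0.9974801540282778)
scoop ((0.8383217987133165, -0.2854153718320447), 0.07524475038993687)
plate ((-0.037483042409284906, 0.06487854115176184), 0.9571825960599174)
calc ((-0.11332345206480454, -0.05715781420148147), 0.7851064166900846)
```

View pics/top38.png

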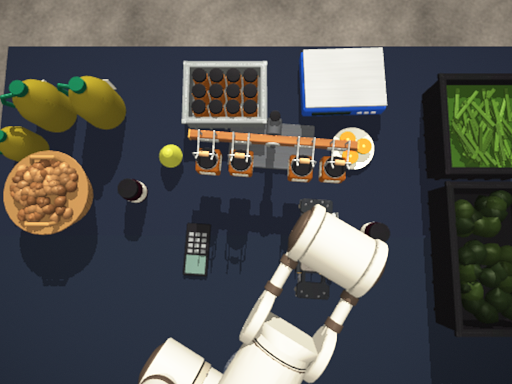

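All still and level; bystanders are in place (the scoop is hidden by the arm in the top view, but the side view shows it where it was).

```bash
python3 -c "
from workcell import arm
print(arm.sign_off())"
```

```text
the job is handed in; nothing more can be done
None
```

I finished the job and handed it in at about 28 s of the 72 s. I first stood the tipped jar (a) up on the counter and let it go. Then I hung jar c on the right outer hook, jar b on the left outer hook and jar a on the right inner hook. Jar d stayed where it was, on the left inner hook.

**Last checks:**
- **Bar:** it looks level in the last side picture, within about 0.01 rad. During the work I estimated its tilt from pictures at about -0.085 to +0.075 rad between placings. I did not measure it while it was moving.
- **Jars:** all four hang with the wooden grip between the two rods of their hook. Two pictures about a second apart show no movement.
- **Forces while hanging:** the wrist readings stayed within a few newtons. The jar-to-rack force itself cannot be read, so the 35 N limit is not checked directly.
- **Other things on the counter:** preserve jar 1, the pear and the plate had not moved. The calculator and preserve jar 2 also showed no shift, but those two matches were weaker.
- **Scoop:** the top-view check was inconclusive because the arm partly hid it. I judged it by eye from the side picture, where it is in its starting place.

While I set jar a down, the wrist briefly read about 15 N against the counter.

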